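# Load the sandwich cage into the toaster and switch on defrost

### The arm

A 6-joint arm with a two-finger parallel gripper is mounted at the origin on the work surface. World frame = base frame: x ahead of the robot, y to its left, z up, the work surface at z = 0. Lengths are in m, angles in rad, forces in N, time in s.
With the tool pointing down it reaches from about 0.35 to 0.775 m from the base axis. Payload 5.5 kg.
Tool frame: the origin (TCP) lies at the centre of the arm's flange, where the gripper is bolted on; the fingertips stand 173 mm ahead of it and the grasp point (between the pads) lies 155 mm ahead of it; z points along the fingers, y is the direction in which the jaws open and shut (so a half turn about z gives the same grasp; the last joint's range is limited). The gripper opens to 85 mm and grips with 20 to 120 N. Pads are 22 mm wide; open, the fingers measure 114 mm over their backs; the gripper's body (76 mm by 85 mm) begins 54 mm behind the grasp point. The pads swing forward as they close: fully open they stand 13 mm farther back than shut.
Start: joints at [1.01, 0.313, 0.046, 1.304, 0, 1.431], TCP at [0.235, 0.525, 0.405] pointing down, gripper open.
Joint ranges: [-2.76, 2.76], [-0.86, 1.69], [-1.03, 1.26], [-2.2, 2.34], [-1.47, 1.5], [-3.14, 3.14]. Speed limits (rad/s): [2.57, 2.57, 3.14, 3.14, 3.14, 3.14].

### API

Orientations are given as a rotation vector (axis times angle).
In Python, from bench import ctrl gives the robot as it stands.
- The arm moves only by the tool step_arm, never from a script. Its argument "rows" is one flat list of numbers, 6 for each row, row after row: the shift along the tool's x, y, z as a fraction of full scale, then the turn, a rotation vector about the tool's x, y, z as a fraction of full scale. In form: [dx, dy, dz, rx, ry, rz, dx, dy, dz, rx, ry, rz, ...]. A call has 1 to 10 rows; each row is the pose to reach, as a shift and turn from the pose commanded when the call began, along the tool's axes at that moment; what a row does not reach only later rows make up. Full scale, the value 1, is 0.12 m for a shift and 30 degrees for a turn. A row lasts 1/10 s, in which the tool goes at most 50 mm and 8.59 degrees, less where a joint would pass 70% of its speed; a pose out of reach is approached as far as the arm can. A call with a number of a shift or a turn outside -1 to 1 is refused whole. A call with a gripper value outside its range is refused whole. "jaw" is the gripper's target within -1 to 1 (fully open at 1, half-way at 0, shut at -1), set as the call begins (left out, the last holds). The fingers move at their own pace and stop on an object; "force" is the grip in N (left out, the last holds). Time passes only in rows, so rows that repeat a pose let the fingers close. It gives the time, the measured TCP pose, the force and the opening at its end, in the units of the state.
- ctrl.sense(): the state, without advancing time (a new reading comes with each control period).
- ctrl.read_camera(name): name is "scene" or "top" or "wrist"; returns a dict with "color" (384x512x3 uint8, red, green, blue), "camera_matrix" (3x3 intrinsics, pixels), "R" (3x3) and "t" (3): a world point X has camera coordinates R X + t. Camera axes: x right, y down, z forward; pixel columns grow to the right and rows downward; lengths in m; the calibration is good to about 2 mm. A picture is of the moment at which its call begins. There is no depth.
- ctrl.sign_off(): hands the job in, once; it reports no verdict.
Trained networks look in a picture, given as the dict that the camera call returned (one of the last four; its "shot" number tells which), for a name from the list of things; names that differ only in an ending like _2 or _b are one class to them, and where a whole thing is asked for, a point or a joint stands for the part that bears it (a point fixed in the world has none). Each returns a list of dicts, best first, with "score" (0 to 1); they miss things now and then, are a little off and sometimes report something else, mostly with a low value. They report only what shows in the picture. A call takes as long as a camera call. They do not tell look-alikes from the thing itself.
- ctrl.find_in(picture, query): "pixel" ([column, row] in pixels, amid what is visible of it).
- ctrl.trace(picture, query): "region" (384x512 bool, what is visible of it) and "pixel" ([column, row] in pixels, amid what is visible of it).
- ctrl.landmark_of(picture, query): "pixel" ([column, row] in pixels: a listed point, or the origin of a listed thing).
The state is a dict: "time_s": time; "q": joint angles; "joint_vel": joint speeds; "tau": joint torques, N m; "position": TCP position; "eef_rot": TCP orientation; "force": force on the tool from outside, world axes, zero at the start; "torque": the same for the moment, N m; "opening": finger opening in m.
Only numpy, scipy, OpenCV 4.12 (cv2) and the standard library are available. Lean on these libraries where they do the work, as an engineer would, in place of code of your own. Each camera call takes 0.05 s, during which the arm holds its last target.

### The job

Take the steel sandwich cage out of the toast rack by its black grip, feel for the way down through the toaster's slot, push the cage gently all the way down with the carriage, and let go. Then switch defrost on by tipping its toggle over to the side away from you. Leave the jar, the tin, the plate and the jam lid alone.

Things in the scene. Friction and masses are not known exactly. Their poses are not given: they have to be found in the camera images.
- cage_grip (a point): Centre of the black plastic grip (14 mm thick along x, 60 wide along y, 36 tall along z) of the loose sandwich cage, about 0.28 kg. Below it: a steel neck 30 mm wide, 12 mm tall, then the flat upright steel frame 16 mm thick (x), 130 wide (y), 95 tall. This point is 125 mm above the frame's lower edge. The cage starts upright in the rack.
- cage_foot (a point): Middle of the cage's lower edge, 125 mm straight below cage_grip; same axes. At the start it is 6 mm above the work surface.
- rack: Toast rack, fixed: a wooden base 110 x 120 x 6 mm with four steel wire loops 50 mm high. The middle bay is 19 mm wide (its x); the cage stands in it, its width along the rack's y. Origin: centre of the underside.
- toaster: White toaster, fixed: 170 mm deep (its x), 300 mm long (its y), 165 mm tall, flat top. Origin: centre of its underside, on the work surface; x points away from the robot at yaw 0, z up.
- slot (a point): Middle of the slot's mouth, in the plane of the toaster's top, 30 mm towards -y from the toaster's middle; axes as the toaster. The mouth is 42 mm wide (x) and 138 mm long (y).
- defrost (a joint): Angle of the defrost toggle in rad: 0 to 0.12 = off, leaning about 0.5 rad to the toaster's -x side (towards the robot); 1.0 = fully on, leaning 0.5 rad to +x. It turns about the toaster's y axis and stays where it is left.
- defrost_tip (a point): Point near the tip of the defrost toggle, a slim lever with a black paddle end (8 mm along x, 14 along y, 16 long), 42 mm from its pivot, which is 10 mm above the toaster's top and 110 mm towards +y from the toaster's middle, on a grey base 40 x 26 x 8 mm. The point moves 40 mm towards the toaster's +x from off to on; its height is about 47 mm over the top.
- jar: Closed glass jar of preserve, loose, 68 mm across, 105 mm tall. Origin: centre of its underside. Leave alone.
- tin: Steel sugar tin, loose, 96 mm across, 122 mm tall. Origin: centre of its underside. Leave alone.
- plate: Green side plate, loose, 170 mm across, 16 mm tall. Origin: centre of its underside. Leave alone.
- jam_lid: Pink silicone jam jar lid, loose, 76 mm across, 14 mm tall. Origin: centre of its underside. Leave alone.
- lips (a point): Point 17 mm straight below point slot, at the height of the flat upper lips of two guide rails that leave a throat 18 mm wide (x) for the 16 mm cage, from there down. The throat runs parallel to y, but its middle was left anywhere within 9.5 mm either way of this point in x: not measured, to be felt (the cage lands on a lip or drops past). The rails stay put under side forces below about 20 N.
- floor (a point): Where the middle of the cage's lower edge comes when fully down, 90 mm straight below point slot (plus the throat's x offset); the frame then stands 5 mm proud of the toaster's top. From 30 mm above this the cage rests on the carriage, which slides down under a stiff friction of about 8 N to a hard stop here and stays where it is left. Never press cage on toaster with over 60 N.
There are look-alikes about, which are no part of the job. There is more than one size of the part that bears cage_grip; the job needs the smallest.

How it is judged:
On the way, in this order (a step that is already met when the one before it is completed fails the run):
1. the cage is pushed fully down in the toaster's slot (z of cage_foot in the frame of slot below -0.086 m and x of cage_foot in the frame of slot between -0.014 and 0.014 m and y of cage_foot in the frame of slot between -0.015 and 0.015 m and angle between cage_grip's own z axis and vertical below 0.12 rad), for 0.2 s.
2. the defrost toggle is switched on (value of joint defrost above 0.8 rad), for 0.1 s.
At the end, for the whole second after the job is handed in: The cage stands in the slot within 4 mm of fully down (lower edge at least 86 mm below the toaster's top), upright within 0.12 rad, within 14 mm of the slot's middle across it and 15 mm along it, at rest and released, and the defrost toggle is past 0.8 rad (all of step 1 and linear speed of cage below 0.02 m/s and value of joint defrost above 0.8 rad); the robot touches nothing.
It fails at once if cage and toaster are pressed together with more than 60 N (contact force between cage and toaster above 60 N).
It fails at once if the jar is moved by more than 20 mm (distance of jar from where it was at the start of the episode above 0.02 m).
It fails at once if the tin is moved by more than 20 mm (distance of tin from where it was at the start of the episode above 0.02 m).
It fails at once if the plate is moved by more than 20 mm (distance of plate from where it was at the start of the episode above 0.02 m).
It fails at once if the jam lid is moved by more than 20 mm (distance of jam_lid from where it was at the start of the episode above 0.02 m).
It also fails if it takes over 72 s, if anything falls off the work surface, if the arm or the gripper's body presses on something with over 40 N, if the wrist force passes 120 N, or if a joint passes its speed limit or range.

## Working session

There is one attempt and no reset: what is moved stays moved. The work goes in short steps, Python scripts to look and compute and a tool call to move; the robot and the scene stay as the last step left them, time stands still between calls to the robot, and variables do not carry over. Pictures are saved under pics/ and viewed, and the job is handed in when it is done.

Besides the shell and the picture viewer there is one more tool, called after ">>>" by a JSON object that holds its "op" and its "data", one argument or row to a line. step_arm: Moves the arm, as the interface text tells. Shift numbers are shares of 0.12 m and turn numbers shares of 30 degrees, none past 1 either way. Its arguments: {"type":"object","properties":{"rows":{"type":"array","items":{"type":"number"}},"jaw":{"type":"number"},"force":{"type":"number"}},"required":["rows"]}

```bash
ls; mkdir -p pics; python3 - <<'E'
from bench import ctrl
import cv2
s=ctrl.sense()
for k,v in s.items(): print(k,v)
for n in ["scene","top","wrist"]:
    p=ctrl.read_camera(n)
    cv2.imwrite(f"pics/a_{n}.png",p["color"][:,:,::-1])
    print(n,p["camera_matrix"].tolist(),p["R"].tolist(),p["t"].tolist())
    for q in ["cage_grip","cage_foot","slot","defrost_tip","toaster","rack","jar","tin","plate","jam_lid"]:
        try:
            print(n,q,[(round(d["score"],2),[round(float(x),1) for x in d["pixel"]]) for d in ctrl.landmark_of(p,q)][:5])
        except Exception as e: print(q,e)
E
```

```text
pics
time_s 0.0
q [ 1.01037833e+00  3.14025816e-01  4.49573942e-02  1.30360087e+00
 -6.81112852e-06  1.43118967e+00]
joint_vel [ 0.00121847  0.00055508  0.00015121  0.00044058 -0.00076388 -0.00112802]
tau [ 3.62112432e-04 -4.80629218e+01  2.98530954e+01  1.94987759e-02
 -2.41244379e-04 -6.27611083e-07]
position [0.23479357 0.52465832 0.40378529]
eef_rot [-6.56009425e-01 -3.07168579e+00  2.76676860e-03]
force [0.00762723 0.47515034 0.11162656]
torque [-0.03267129  0.01563667  0.06501212]
opening 0.08524258335458382
scene [[405.3811763595404, 0.0, 248.7545988516107], [0.0, 405.3811763595404, 192.16199190961515], [0.0, 0.0, 1.0]] [[-0.551459067688878, 0.834142104024128, 0.009992344965718679], [0.6825445185381847, 0.45805849167761725, -0.5694869607071824], [-0.47961013008191455, -0.3072285281288615, -0.8219396295510896]] [0.38338553176491674, -0.21441093462316366, 1.4658414946004137]
scene cage_grip [(0.7, [266.8, 123.6]), (0.69, [386.3, 178.6])]
scene cage_foot [(0.97, [367.6, 209.7]), (0.87, [264.2, 163.9]), (0.36, [306.9, 239.2])]
scene slot [(0.6, [306.3, 243.0])]
scene defrost_tip [
[... 1057 characters left out ...]
8.5, 164.1])]
top tin [(0.72, [222.7, 133.8])]
top plate [(0.77, [304.6, 139.7])]
top jam_lid [(0.8, [377.9, 237.4]), (0.64, [194.2, 197.8])]
wrist [[295.46179324755803, 0.0, 262.15073310337834], [0.0, 295.46179324755803, 190.8397297092513], [0.0, 0.0, 1.0]] [[0.4087899700888083, 0.912628479501822, 0.0001369561381822268], [0.8616903749298227, -0.3860228975604141, 0.32935698005714603], [0.3006334281281649, -0.13451981624004178, -0.9442054654208759]] [-0.5755816989898198, -0.043208157532658636, 0.3819608500868616]
wrist cage_grip []
wrist cage_foot [(0.72, [71.7, 281.8])]
wrist slot []
wrist defrost_tip []
wrist toaster []
wrist rack []
wrist jar []
wrist tin []
wrist plate []
wrist jam_lid []
```

View pics/a_scene.png

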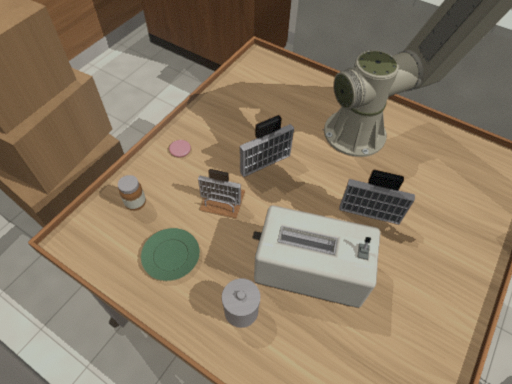

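View pics/a_top.png

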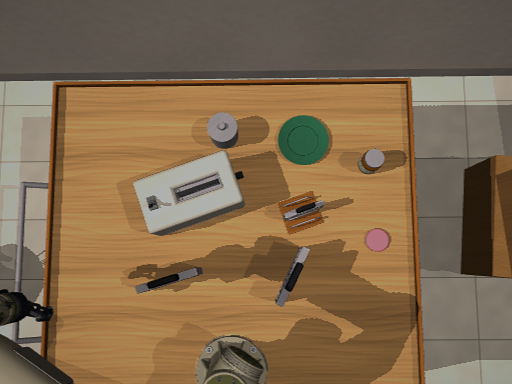

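View pics/a_wrist.png

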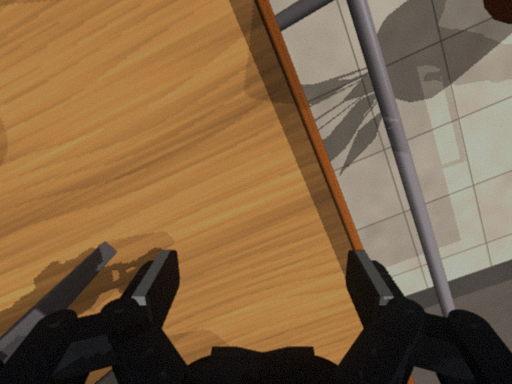

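```bash
cat > h.py <<'E'
import numpy as np, cv2
from bench import ctrl
def ray(p,uv,z):
    K,R,t=p["camera_matrix"],np.array(p["R"]),np.array(p["t"])
    d=R.T@np.linalg.inv(K)@np.array([uv[0],uv[1],1.]); c=-R.T@t
    return c+d*(z-c[2])/d[2]
def proj(p,X):
    X=np.atleast_2d(X); c=X@np.array(p["R"]).T+np.array(p["t"]); q=c@np.array(p["camera_matrix"]).T
    return q[:,:2]/q[:,2:]
def crop(p,name,u0,v0,w,h,s):
    im=p["color"][v0:v0+h,u0:u0+w,::-1]
    cv2.imwrite(name,cv2.resize(im,None,fx=s,fy=s,interpolation=cv2.INTER_CUBIC))
E
python3 - <<'E'
from h import *
import pickle
ps={}
for n in ["scene","top"]:
    p=ctrl.read_camera(n); ps[n]=p
    for q in ["toaster","cage_grip","rack"]:
        for d in ctrl.trace(p,q):
            m=d["region"].astype(np.uint8); r=cv2.minAreaRect(cv2.findNonZero(m))
            print(n,q,round(d["score"],2),np.round(d["pixel"],1),m.sum(),np.round(r[0],1),np.round(r[1],1),round(r[2],1), np.round(cv2.boxPoints(r),1).tolist())
            if q=="toaster" and d["score"]>.5: np.save(f"mt_{n}.npy",m)
pickle.dump({k:{a:p[a] for a in("color","camera_matrix","R","t")} for k,p in ps.items()},open("ps.pkl","wb"))
crop(ps["top"],"pics/b_top.png",120,120,220,130,3.6)
crop(ps["scene"],"pics/b_scene.png",185,150,210,155,3.8)
E
```

```text
scene toaster 0.85 [316.3 257.3] 9520 [314.9 256.3] [129.7  82. ] 12.5 [[242.6999969482422, 282.29998779296875], [260.5, 202.1999969482422], [387.1000061035156, 230.39999389648438], [369.3999938964844, 310.3999938964844]]
scene cage_grip 0.88 [381.7 198.6] 2717 [378.4 194.9] [71.1 48.5] 14.0 [[338.1000061035156, 209.8000030517578], [349.79998779296875, 162.6999969482422], [418.79998779296875, 179.89999389648438], [407.0, 227.0]]
scene cage_grip 0.61 [218.7 186.2] 1012 [220.1 185.2] [46.2 30.1] 11.6 [[194.5, 195.1999969482422], [200.5, 165.8000030517578], [245.6999969482422, 175.10000610351562], [239.6999969482422, 204.60000610351562]]
scene cage_grip 0.58 [264.3 145.7] 2036 [263.6 144. ] [42.8 66.8] 64.4 [[224.3000030517578, 139.10000610351562], [284.5, 110.30000305175781], [303.0, 148.8000030517578], [242.6999969482422, 177.6999969482422]]
scene rack 0.8 [222.  205.1] 515 [223.2 206.5] [23.2 44.9] 79.0 [[198.89999389648438, 199.39999389648438], [243.0, 190.8000030517578], [247.39999389648438, 213.60000610351562], [203.39999389648438, 222.1999969482422]]
top toaster 0.74 [188.6 192.1
[... 460 characters left out ...]
] 67.4 [[282.20001220703125, 213.6999969482422], [320.29998779296875, 197.89999389648438], [323.20001220703125, 204.8000030517578], [285.1000061035156, 220.6999969482422]]
top cage_grip 0.61 [291.6 274.1] 654 [291.7 275.9] [11.4 63.6] 25.1 [[273.0, 302.20001220703125], [300.0, 244.60000610351562], [310.29998779296875, 249.5], [283.3999938964844, 307.1000061035156]]
top rack 0.74 [298.5 217. ] 918 [299.5 212.5] [33.4 36.4] 70.3 [[276.70001220703125, 202.89999389648438], [311.0, 190.60000610351562], [322.20001220703125, 222.10000610351562], [288.0, 234.3000030517578]]
top rack 0.22 [376.9 238.3] 400 [376.8 239.8] [21.9 21.2] 45.0 [[361.5, 239.5], [376.5, 224.5], [392.0, 240.0], [377.0, 255.0]]
```

View pics/b_top.png

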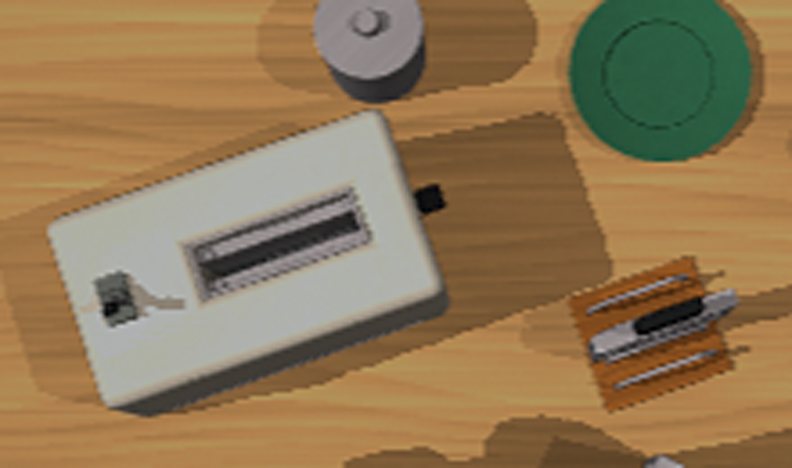

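View pics/b_scene.png

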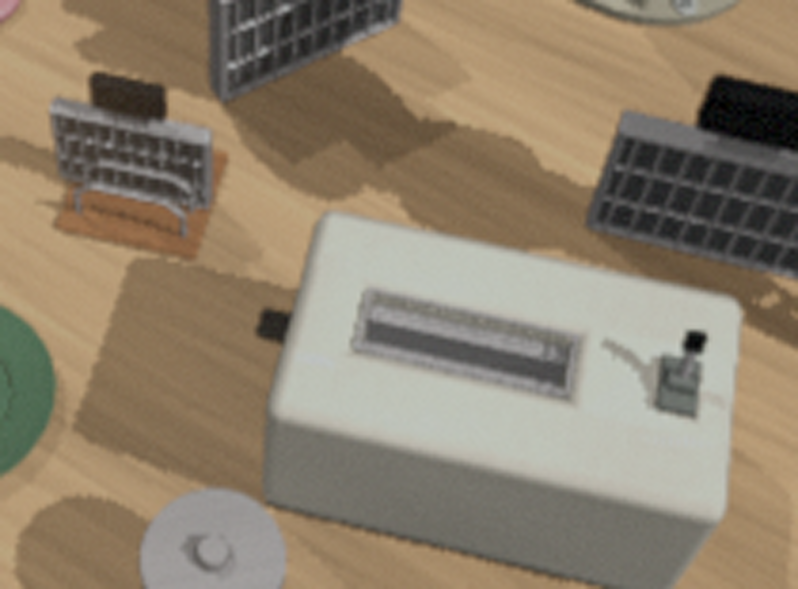

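```bash
cat > fit.py <<'E'
from h import *
import pickle
from scipy.optimize import least_squares
ps=pickle.load(open("ps.pkl","rb"))
T=lambda l:np.array(l,float)/3.6+120-0.5+0.5/3.6
S=lambda l:np.array(l,float)/3.8+[185,150]-0.5+0.5/3.8
def rectpts(cx,cy,a,b,z,order): # order of signs
    return np.array([[cx+sx*a/2,cy+sy*b/2,z] for sx,sy in order])
def world(p,P):
    c,s=np.cos(p[2]),np.sin(p[2]); R=np.array([[c,-s,0],[s,c,0],[0,0,1]])
    return P@R.T+[p[0],p[1],0]
ot=[(1,1),(1,-1),(-1,-1),(-1,1)]; os_=[(-1,-1),(-1,1),(1,1),(1,-1)]
obs=[("top",T([[182,243],[352,188],[372,240],[205,300]]),rectpts(0,-.03,.042,.138,.165,ot),1),
("scene",S([[365,288],[585,337],[574,402],[352,350]]),rectpts(0,-.03,.042,.138,.165,os_),1),
("top",T([[48,228],[380,108],[446,293],[108,405]]),rectpts(0,0,.17,.3,.165,ot),.5),
("scene",S([[320,212],[742,300],[722,520],[272,415]]),rectpts(0,0,.17,.3,.165,os_),.5)]
f=lambda p:np.concatenate([(w*(proj(ps[n],world(p,P))-o)).ravel() for n,o,P,w in obs])
r=least_squares(f,[.6,.1,.3]); print("toaster",r.x,"\n",np.round(r.fun.reshape(-1,2),1))
p=r.x
for nm,P in [("slot",[0,-.03,.165]),("defoff",[-.02,.11,.212]),("defon",[.02,.11,.212])]: print(nm,world(p,np.array([P]))[0])
np.save("toaster.npy",p)
for n,uv in [("top",T([[669,313]])),("scene",S([[128,95]]))]: print(n,uv,ray(ps[n],uv[0],.149 if n=="top" else .131))
for n,uvs in [("top",T([[590,345],[735,300]]))]:
    for uv in uvs: print(ray(ps[n],uv,.101))
for q,uv,z in [("tin",(222.7,133.8),0),("plate",(304.6,139.7),0),("jar",(368.5,164),0),("lid",(377.9,237.4),0),("bigA",(167,279),.15),("bigB",(292,275),.15)]:
    print(q,ray(ps["top"],uv,z).round(3))
E
python3 fit.py
```

```text
toaster [0.55702305 0.1209225  0.33513711] 
 [[ 2.3  0.9]
 [-1.2  0.7]
 [-2.2 -0.6]
 [ 0.3 -1.8]
 [ 2.   1.4]
 [-2.8  0.4]
 [-2.  -2.2]
 [ 2.1 -0.9]
 [-1.2 -1.3]
 [ 0.  -1.2]
 [ 0.3 -0.5]
 [-0.8  1. ]
 [ 0.  -1.4]
 [ 0.8 -0.7]
 [ 1.1  0.6]
 [-1.2 -0.1]]
slot [0.56689001 0.09259155 0.165     ]
defoff [0.50195689 0.2182247  0.212     ]
defon [0.5397315  0.23138065 0.212     ]
top [[305.47222222 206.58333333]] [ 0.50708719 -0.23141844  0.149     ]
scene [[218.31578947 174.63157895]] [ 0.50526637 -0.23406701  0.131     ]
[ 0.48530148 -0.16770974  0.101     ]
[ 0.5230713  -0.29223921  0.101     ]
tin [0.771 0.028 0.   ]
plate [ 0.748 -0.246  0.   ]
jar [ 0.664 -0.455  0.   ]
lid [ 0.421 -0.478  0.   ]
bigA [0.296 0.18  0.15 ]
bigB [ 0.305 -0.188  0.15 ]
```

```bash
cat >> h.py <<'E'
from scipy.spatial.transform import Rotation as Ro
def plan(x,y,z,yaw,cur=None):
    """yaw: world angle of tool y axis (mod pi). prints shift (in units) and turn"""
    s=ctrl.sense() if cur is None else cur
    R=Ro.from_rotvec(s["eef_rot"]).as_matrix()
    d=R.T@(np.array([x,y,z])-s["position"])
    a=np.arctan2(R[1,1],R[0,1])
    if True:
        a2=yaw+np.pi*np.round((a-yaw)/np.pi)
        yv=np.array([np.cos(a2),np.sin(a2),0]); zv=np.array([0,0,-1.]); 
        Rt=np.stack([np.cross(yv,zv),yv,zv],1)
    rv=Ro.from_matrix(R.T@Rt).as_rotvec()
    print("t",round(s["time_s"],2),"pos",np.round(s["position"],4),"toolx",R[:,0].round(3),"tooly",R[:,1].round(3),"tilt",R[:2,2].round(4))
    print("F",np.round(s["force"],2),"T",np.round(s["torque"],2),"open",round(s["opening"],4))
    print("shift units",np.round(d/.12,3),"turn units",np.round(np.degrees(rv)/30,3),"dist",np.linalg.norm(d).round(4))
E
python3 -c "
from h import *
plan(.506,-.232,.42,.295)
for n in ['wrist']:
    p=ctrl.read_camera(n);s=ctrl.sense();R=Ro.from_rotvec(s['eef_rot']).as_matrix()
    c=-p['R'].T@p['t'];print('cam in tool',R.T@(c-s['position']),(p['R']@R).round(3))
"
```

```text
t 2.05 pos [0.2349 0.5248 0.4047] toolx [-0.913  0.408 -0.   ] tooly [0.408 0.913 0.   ] tilt [0.     0.0001]
F [-0.41 -0.61 -0.9 ] T [ 0.03 -0.01 -0.  ] open 0.0852
shift units [-4.638 -4.834 -0.128] turn units [ 0.    -0.     1.633] dist 0.8041
cam in tool [0.08480811 0.0005354  0.02977449] [[-0.     1.    -0.   ]
 [-0.944 -0.    -0.329]
 [-0.329 -0.     0.944]]
```

>>> {"op": "step_arm", "data": {
  "rows": [-0.93, -0.97, -0.3, 0, 0, 0.8, -0.93, -0.97, -0.3, 0, 0, 0.8, -0.93, -0.97, -0.3, 0, 0, 0.8, -0.93, -0.97, -0.3, 0, 0, 0.8]
}}

```text
time_s: 2.5
position: [0.2898, 0.3701, 0.4421]
eef_rot: [1.287, 2.864, 0.001]
force: [-0.5, -0.6, 1.6]
opening: 0.0856
```

```bash
python3 -c "
from h import *
plan(.506,-.232,.42,.295)"
```

```text
t 2.5 pos [0.2898 0.3701 0.4421] toolx [-0.664  0.748 -0.001] tooly [0.748 0.664 0.001] tilt [0.0015 0.0002]
F [-0.53 -0.59  1.57] T [ 0.05 -0.    0.07] open 0.0856
shift units [-4.948 -1.985  0.186] turn units [0.003 0.001 0.823] dist 0.6402
```

>>> {"op": "step_arm", "data": {
  "rows": [-1, -0.4, 0, 0, 0, 0.8, -1, -0.4, 0, 0, 0, 0.8, -1, -0.4, 0, 0, 0, 0.8, -1, -0.4, 0, 0, 0, 0.8]
}}

```text
time_s: 2.9
position: [0.3345, 0.2494, 0.4409]
eef_rot: [1.856, 2.534, 0.0]
force: [-0.1, -0.2, 0.1]
opening: 0.0855
```

```bash
python3 -c "
from h import *
plan(.506,-.232,.42,.295)"
```

```text
t 2.9 pos [0.3345 0.2494 0.4409] toolx [-0.302  0.953 -0.   ] tooly [0.953 0.302 0.001] tilt [ 0.0008 -0.0002]
F [-0.12 -0.17  0.14] T [ 0.04 -0.   -0.02] open 0.0855
shift units [-4.256  0.153  0.176] turn units [0.001 0.001 0.022] dist 0.5115
```

>>> {"op": "step_arm", "data": {
  "rows": [-1, 0, 0, 0, 0, 0, -1, 0, 0, 0, 0, 0, -1, 0, 0, 0, 0, 0]
}}

```text
time_s: 3.2
position: [0.3712, 0.1359, 0.4408]
eef_rot: [1.848, 2.54, 0.001]
force: [-0.4, 0.6, -0.4]
opening: 0.0855
```

>>> {"op": "step_arm", "data": {
  "rows": [-1, 0, 0, 0, 0, 0, -1, 0, 0, 0, 0, 0, -1, 0, 0, 0, 0, 0]
}}

```text
time_s: 3.5
position: [0.4086, 0.0209, 0.4407]
eef_rot: [1.849, 2.538, 0.001]
force: [-0.6, 0.0, 0.3]
opening: 0.0853
```

>>> {"op": "step_arm", "data": {
  "rows": [-1, 0.1, 0, 0, 0, 0, -1, 0.1, 0, 0, 0, 0, -1, 0.1, 0, 0, 0, 0]
}}

```text
time_s: 3.8
position: [0.4576, -0.0899, 0.4403]
eef_rot: [1.848, 2.538, 0.001]
force: [-0.4, 0.5, -0.1]
opening: 0.0856
```

>>> {"op": "step_arm", "data": {
  "rows": [-0.7, 0, 0.1, 0, 0, 0, -0.7, 0, 0.1, 0, 0, 0, -0.7, 0, 0.1, 0, 0, 0, -0.7, 0, 0.1, 0, 0, 0]
}}

```text
time_s: 4.2
position: [0.4819, -0.1672, 0.428]
eef_rot: [-1.847, -2.539, -0.001]
force: [-0.3, 0.8, -0.4]
opening: 0.0855
```

```bash
python3 - <<'E'
from h import *
plan(.506,-.232,.42,.295)
p=ctrl.read_camera("wrist")
cv2.imwrite("pics/c_wrist.png",p["color"][:,:,::-1])
for q in ["cage_grip","cage_foot","rack","slot"]:
    print(q,[(round(d["score"],2),np.round(d["pixel"],1),ray(p,d["pixel"],.131 if q=="cage_grip" else 0.006)) for d in ctrl.landmark_of(p,q)])
import pickle; pickle.dump({a:p[a] for a in("color","camera_matrix","R","t")},open("w1.pkl","wb"))
E
```

```text
t 4.2 pos [ 0.4819 -0.1672  0.428 ] toolx [-0.308  0.952  0.002] tooly [ 0.952  0.308 -0.001] tilt [-0.0011  0.0014]
F [-0.34  0.8  -0.42] T [ 0.02  0.06 -0.01] open 0.0855
shift units [-0.576  0.025  0.065] turn units [-0.001 -0.003  0.034] dist 0.0696
cage_grip [(0.59, array([266.7, 249.3]), array([ 0.50847168, -0.23317883,  0.131     ]))]
cage_foot [(0.63, array([126.8, 131.7]), array([ 0.30326078, -0.19169147,  0.006     ]))]
rack [(0.59, array([267.6, 199.5]), array([ 0.50915964, -0.22530489,  0.006     ]))]
slot [(0.73, array([167. , 312.1]), array([ 0.41407973, -0.46326461,  0.006     ]))]
```

View pics/c_wrist.png

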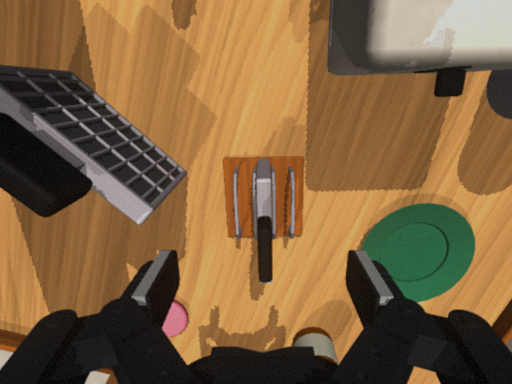

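```bash
python3 - <<'E'
from h import *
import pickle
p=pickle.load(open("w1.pkl","rb"))
crop(p,"pics/c2.png",215,145,100,150,4)
from fit import rectpts,world
E
```

```text
toaster [0.55702305 0.1209225  0.33513711] 
 [[ 2.3  0.9]
 [-1.2  0.7]
 [-2.2 -0.6]
 [ 0.3 -1.8]
 [ 2.   1.4]
 [-2.8  0.4]
 [-2.  -2.2]
 [ 2.1 -0.9]
 [-1.2 -1.3]
 [ 0.  -1.2]
 [ 0.3 -0.5]
 [-0.8  1. ]
 [ 0.  -1.4]
 [ 0.8 -0.7]
 [ 1.1  0.6]
 [-1.2 -0.1]]
slot [0.56689001 0.09259155 0.165     ]
defoff [0.50195689 0.2182247  0.212     ]
defon [0.5397315  0.23138065 0.212     ]
top [[305.47222222 206.58333333]] [ 0.50708719 -0.23141844  0.149     ]
scene [[218.31578947 174.63157895]] [ 0.50526637 -0.23406701  0.131     ]
[ 0.48530148 -0.16770974  0.101     ]
[ 0.5230713  -0.29223921  0.101     ]
tin [0.771 0.028 0.   ]
plate [ 0.748 -0.246  0.   ]
jar [ 0.664 -0.455  0.   ]
lid [ 0.421 -0.478  0.   ]
bigA [0.296 0.18  0.15 ]
bigB [ 0.305 -0.188  0.15 ]
```

View pics/c2.png

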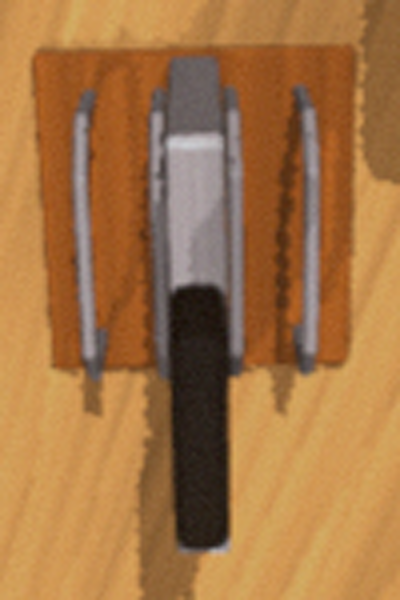

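```bash
python3 - <<'E'
from h import *
import pickle
p=pickle.load(open("w1.pkl","rb"))
a=ray(p,(215+194.5/4-.4,145+138/4-.4),.101); b=ray(p,(215+203/4-.4,145+546/4-.4),.149)
d=(a-b)[:2]; print(a,b,np.linalg.norm(d),"yaw",np.arctan2(-d[0],d[1])); u=d/np.linalg.norm(d)
print(a[:2]-u*.065,b[:2]+u*.03)
# rack base ends
A=ray(p,(215+195/4,145+50/4),.006);B=ray(p,(215+200/4,145+368/4),.006);d=(A-B)[:2];print(A,B,np.arctan2(-d[0],d[1]))
plan(.508,-.2335,.30,.31)
E
```

```text
[ 0.48473219 -0.17121119  0.101     ] [ 0.51491885 -0.2579672   0.149     ] 0.0918577103556214 yaw 0.33484649570517505
[ 0.50609276 -0.23260114] [ 0.50506013 -0.22963337]
[ 0.48518953 -0.16922461  0.006     ] [ 0.5241349  -0.28306872  0.006     ] 0.32961416627537105
t 4.45 pos [ 0.4813 -0.1659  0.4291] toolx [-0.309  0.951 -0.   ] tooly [0.951 0.309 0.001] tilt [ 0.0006 -0.    ]
F [-0.12  0.51 -0.59] T [-0.    0.04  0.03] open 0.0852
shift units [-0.604  0.036  1.076] turn units [0.001 0.    0.008] dist 0.1482
```

```bash
python3 - <<'E'
from h import *
plan(.5058,-.2312,.31,.325)
E
```

```text
t 4.45 pos [ 0.4813 -0.1659  0.4291] toolx [-0.309  0.951 -0.   ] tooly [0.951 0.309 0.001] tilt [ 0.0006 -0.    ]
F [-0.12  0.51 -0.59] T [-0.    0.04  0.03] open 0.0852
shift units [-0.58   0.025  0.993] turn units [ 0.001  0.    -0.02 ] dist 0.138
```

>>> {"op": "step_arm", "data": {
  "rows": [-0.58, 0.025, 0.3, 0, 0, -0.02, -0.58, 0.025, 0.6, 0, 0, -0.02, -0.58, 0.025, 0.95, 0, 0, -0.02, -0.58, 0.025, 0.95, 0, 0, -0.02, -0.58, 0.025, 0.95, 0, 0, -0.02, -0.58, 0.025, 0.95, 0, 0, -0.02],
  "jaw": 0.2
}}

```text
time_s: 5.05
position: [0.5065, -0.2322, 0.3176]
eef_rot: [1.832, 2.547, 0.001]
force: [0.9, -0.5, 0.1]
opening: 0.0513
```

```bash
python3 - <<'E'
from h import *
p=ctrl.read_camera("wrist")
cv2.imwrite("pics/d_wrist.png",p["color"][:,:,::-1])
plan(.5058,-.2312,.287,.325)
E
```

```text
t 5.1 pos [ 0.5066 -0.2324  0.3179] toolx [-0.318  0.948 -0.004] tooly [0.948 0.318 0.003] tilt [ 0.0044 -0.0027]
F [ 0.29 -0.9   0.79] T [-0.   -0.01  0.02] open 0.0516
shift units [ 0.013 -0.004  0.258] turn units [ 0.006  0.008 -0.002] dist 0.031
```

View pics/d_wrist.png

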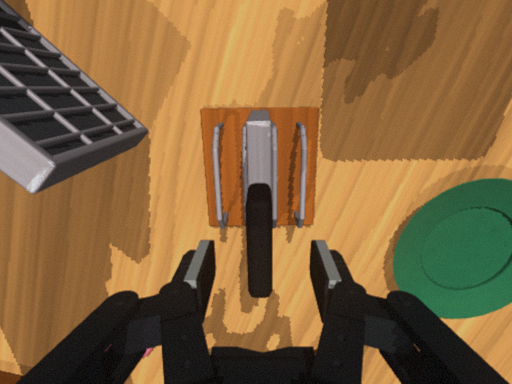

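>>> {"op": "step_arm", "data": {
  "rows": [0.01, -0.01, 0.13, 0, 0, 0, 0.01, -0.01, 0.25, 0, 0, 0, 0.01, -0.01, 0.25, 0, 0, 0],
  "jaw": 0.2
}}

```text
time_s: 5.4
position: [0.5043, -0.2313, 0.2855]
eef_rot: [1.834, 2.549, 0.0]
force: [-0.5, 0.4, 0.2]
opening: 0.0512
```

>>> {"op": "step_arm", "data": {
  "rows": [0, 0, 0, 0, 0, 0, 0, 0, 0, 0, 0, 0, 0, 0, 0, 0, 0, 0, 0, 0, 0, 0, 0, 0, 0, 0, 0, 0, 0, 0, 0, 0, 0, 0, 0, 0, 0, 0, 0, 0, 0, 0, 0, 0, 0, 0, 0, 0],
  "jaw": -1,
  "force": 60
}}

```text
time_s: 6.2
position: [0.5048, -0.2321, 0.2863]
eef_rot: [1.834, 2.547, 0.001]
force: [-0.1, 0.3, 6.0]
opening: 0.0131
```

```bash
python3 - <<'E'
from h import *
plan(.5058,-.2312,.287,.325)
E
```

```text
t 6.2 pos [ 0.5048 -0.2321  0.2863] toolx [-0.317  0.948 -0.002] tooly [0.948 0.317 0.002] tilt [ 0.0028 -0.0014]
F [-0.14  0.3   6.01] T [ 0.09  0.02 -0.02] open 0.0131
shift units [ 0.004  0.01  -0.005] turn units [ 0.004  0.004 -0.004] dist 0.0015
```

>>> {"op": "step_arm", "data": {
  "rows": [0, 0, -0.1, 0, 0, 0, 0, 0, -0.3, 0, 0, 0, 0, 0, -0.6, 0, 0, 0, 0, 0, -0.95, 0, 0, 0, 0, 0, -0.95, 0, 0, 0]
}}

```text
time_s: 6.7
position: [0.5051, -0.2324, 0.4052]
eef_rot: [1.83, 2.542, 0.001]
force: [1.4, -0.1, -3.8]
opening: 0.0132
```

>>> {"op": "step_arm", "data": {
  "rows": [0, 0, -0.35, 0, 0, 0, 0, 0, -0.7, 0, 0, 0, 0, 0, -0.7, 0, 0, 0, 0, 0, -0.7, 0, 0, 0]
}}

```text
time_s: 7.1
position: [0.5042, -0.2318, 0.4831]
eef_rot: [1.835, 2.548, 0.0]
force: [-0.5, -0.1, -3.6]
opening: 0.0132
```

```bash
python3 - <<'E'
from h import *
plan(.5669,.0926,.48,.335)
p=ctrl.read_camera("wrist");cv2.imwrite("pics/e_wrist.png",p["color"][:,:,::-1])
p=ctrl.read_camera("scene");cv2.imwrite("pics/e_scene.png",p["color"][:,:,::-1])
E
```

```text
t 7.1 pos [ 0.5042 -0.2318  0.4831] toolx [-0.317  0.948 -0.001] tooly [0.948 0.317 0.001] tilt [ 0.001  -0.0006]
F [-0.47 -0.07 -3.56] T [ 0.02 -0.01 -0.  ] open 0.0132
shift units [2.398 1.353 0.024] turn units [ 0.001  0.002 -0.024] dist 0.3304
```

View pics/e_wrist.png

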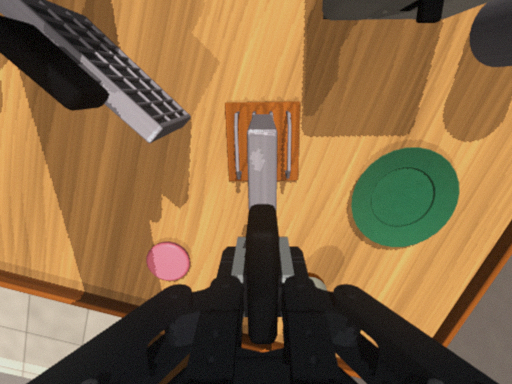

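View pics/e_scene.png

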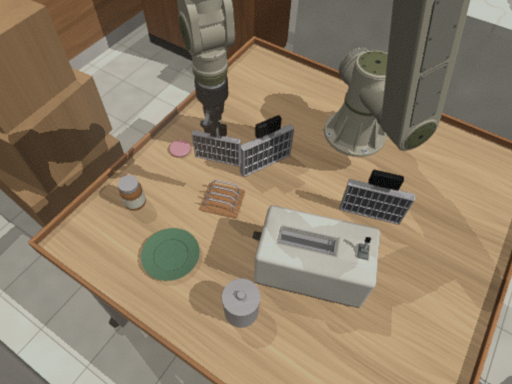

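>>> {"op": "step_arm", "data": {
  "rows": [0.4, 0.23, 0, 0, 0, -0.02, 0.8, 0.45, 0, 0, 0, -0.02, 1, 0.56, 0, 0, 0, -0.02]
}}

```text
time_s: 7.5
position: [0.5295, -0.0947, 0.4804]
eef_rot: [-1.82, -2.555, 0.001]
force: [0.3, -0.5, -3.4]
opening: 0.0135
```

>>> {"op": "step_arm", "data": {
  "rows": [0.4, 0.23, 0, 0, 0, 0, 0.8, 0.45, 0, 0, 0, 0, 1, 0.56, 0, 0, 0, 0]
}}

```text
time_s: 7.8
position: [0.5537, 0.0414, 0.4805]
eef_rot: [-1.818, -2.557, 0.002]
force: [0.5, -0.5, -2.7]
opening: 0.013
```

```bash
python3 - <<'E'
from h import *
plan(.5669,.0926,.48,.335)
E
```

```text
t 7.8 pos [0.5537 0.0414 0.4805] toolx [-0.328  0.945  0.002] tooly [ 0.945  0.328 -0.003] tilt [-0.0039  0.0009]
F [ 0.46 -0.45 -2.71] T [ 0.02 -0.01 -0.01] open 0.013
shift units [0.367 0.244 0.004] turn units [-0.006 -0.004 -0.001] dist 0.0529
```

>>> {"op": "step_arm", "data": {
  "rows": [0.33, 0.23, 0, 0, 0, 0, 0.33, 0.23, 0, 0, 0, 0, 0.33, 0.23, 0, 0, 0, 0, 0.33, 0.23, 0, 0, 0, 0]
}}

```text
time_s: 8.2
position: [0.567, 0.0846, 0.4813]
eef_rot: [-1.822, -2.557, 0.003]
force: [0.0, -1.9, -3.1]
opening: 0.0131
```

```bash
python3 - <<'E'
from h import *
plan(.5669,.0926,.48,.335)
import pickle
d={}
for n in ["wrist","scene","top"]:
    p=ctrl.read_camera(n);cv2.imwrite(f"pics/f_{n}.png",p["color"][:,:,::-1]); d[n]={a:p[a] for a in("color","camera_matrix","R","t")}
d["s"]=ctrl.sense()
pickle.dump(d,open("w2.pkl","wb"))
crop(d["wrist"],"pics/f_wc.png",150,0,230,170,3.4)
crop(d["scene"],"pics/f_sc.png",230,130,170,150,4)
E
```

```text
t 8.2 pos [0.567  0.0846 0.4813] toolx [-0.327  0.945  0.001] tooly [ 0.945  0.327 -0.003] tilt [-0.0028 -0.0004]
F [ 0.01 -1.88 -3.07] T [-0.01  0.01  0.02] open 0.0131
shift units [0.063 0.021 0.011] turn units [-0.005 -0.001 -0.004] dist 0.0081
```

View pics/f_wrist.png

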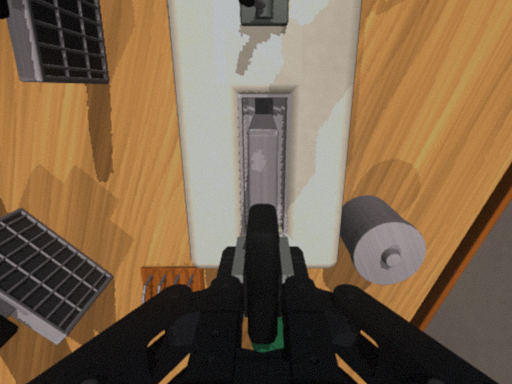

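View pics/f_wc.png

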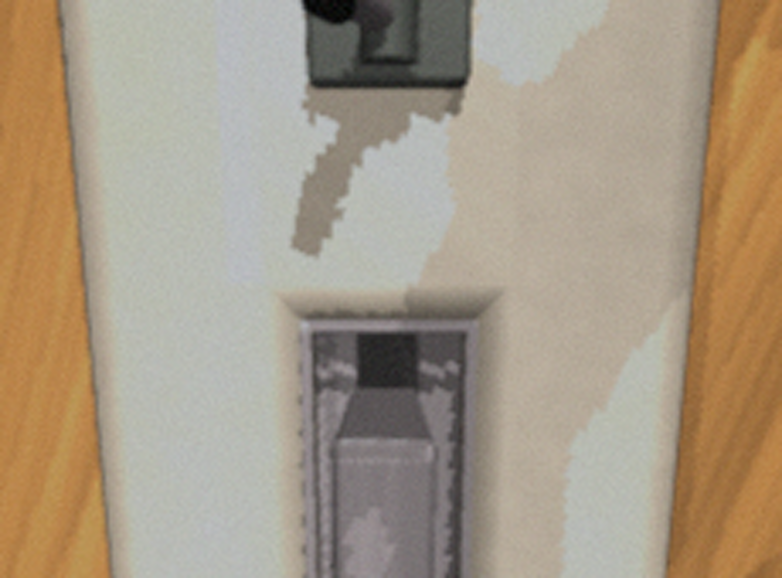

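View pics/f_sc.png

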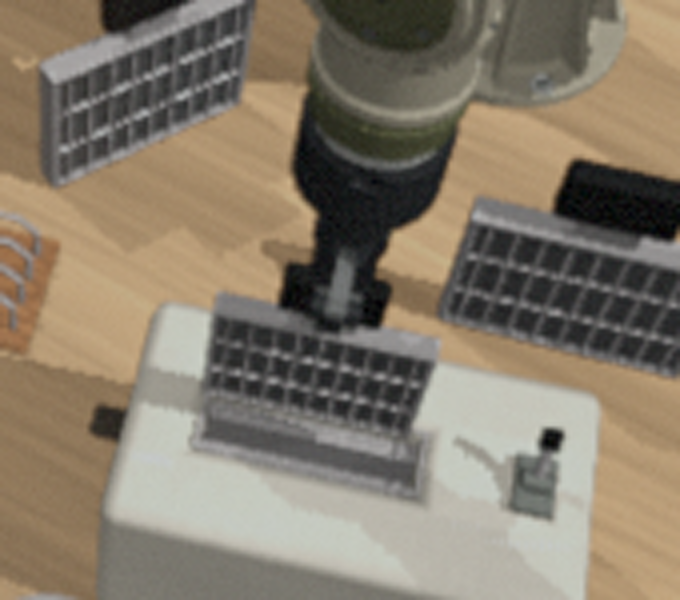

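```bash
python3 - <<'E'
from h import *
import pickle
d=pickle.load(open("w2.pkl","rb")); p=d["wrist"]; s=d["s"]
R=Ro.from_rotvec(s["eef_rot"]).as_matrix()
def C(x,y): return (150+x/3.4-.35,y/3.4-.35)
def tool(P): return (R.T@(P-s["position"])*1000).round(1)
zf=s["position"][2]-.155-.125
for nm,px,z in [("slot L",C(302,340),.165),("slot R",C(476,340),.165),("slot end L in",C(302,322),.165),("slot end mid",C(389,325),.165),
 ("throat L",C(357,370),.148),("throat R",C(417,370),.148),("throat end",C(387,335),.148),
 ("frame top L",C(334,443),zf+.095),("frame top R",C(435,443),zf+.095),("foot L",C(358,388),zf),("foot R",C(417,388),zf)]:
    P=ray(p,px,z); print(nm,P.round(4),tool(P))
p=d["top"];crop(p,"pics/f_tc.png",130,140,130,100,6)
E
```

```text
slot L [0.5214 0.1483 0.165 ] [ 75.8 -22.  317.4]
slot R [0.5662 0.1638 0.165 ] [ 75.8  25.4 317.4]
slot end L in [0.52   0.1528 0.165 ] [ 80.4 -21.9 317.4]
slot end mid [0.5425 0.1597 0.165 ] [ 79.7   1.7 317.4]
throat L [0.538  0.1446 0.148 ] [ 66.8  -7.5 334.4]
throat R [0.5545 0.1503 0.148 ] [ 66.8  10.  334.4]
throat end [0.5431 0.1566 0.148 ] [ 76.6   1.2 334.4]
frame top L [0.5388 0.1435 0.2974] [ 65.6  -7.2 185. ]
frame top R [0.5532 0.1485 0.2974] [ 65.6   8.1 185. ]
foot L [0.5398 0.1444 0.2024] [ 66.1  -5.9 280. ]
foot R [0.5532 0.149  0.2024] [ 66.1   8.3 280. ]
```

View pics/f_tc.png

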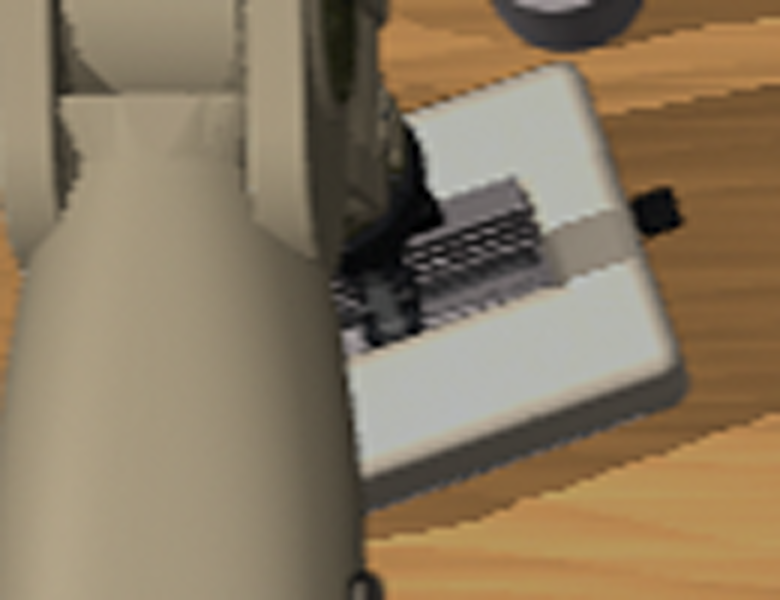

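```bash
python3 - <<'E'
from h import *
import pickle
d=pickle.load(open("w2.pkl","rb")); p=d["wrist"]
g=cv2.cvtColor(cv2.bilateralFilter(p["color"],5,40,3),cv2.COLOR_RGB2GRAY)
ls=cv2.createLineSegmentDetector().detect(g)[0][:,0]
s=d["s"];R=Ro.from_rotvec(s["eef_rot"]).as_matrix()
for l in ls:
    L=np.hypot(l[0]-l[2],l[1]-l[3])
    if L>35 and 165<l[0]<365 and l[1]<275 and abs(l[0]-l[2])<.2*L:
        out=[]
        for z in (.165,.148,.297):
            a=R.T@(ray(p,l[:2],z)-s["position"]);b=R.T@(ray(p,l[2:],z)-s["position"])
            dd=(a-b) if a[0]>b[0] else b-a; out.append((round(dd[1]/dd[0],4),((a+b)/2*1000)[:2].round(1).tolist()))
        print(l.round(1),round(L),out)
crop(p,"pics/f_w3.png",225,85,85,155,5)
im=cv2.imread("pics/f_w3.png"); cv2.imwrite("pics/f_w3.png",im[:, :][:600])
E
```

```text
[336.  260.5 349.9 100.7] 160 [(np.float64(-0.008), [-10.5, 82.0]), (np.float64(-0.008), [-16.3, 86.9]), (np.float64(-0.008), [33.9, 44.4])]
[275.6 204.4 281.7 281.8] 78 [(np.float64(-0.089), [-76.6, 18.4]), (np.float64(-0.089), [-86.2, 19.5]), (np.float64(-0.089), [-1.7, 10.1])]
[242.8 231.8 241.9 194.2] 38 [(np.float64(-0.0031), [-39.1, -20.8]), (np.float64(-0.0031), [-46.5, -22.0]), (np.float64(-0.0031), [18.5, -11.1])]
[240.3 195.6 237.4  88. ] 108 [(np.float64(-0.0029), [33.5, -22.6]), (np.float64(-0.0029), [30.4, -24.0]), (np.float64(-0.0029), [57.7, -12.1])]
[286.9  98.1 284.4 199.4] 101 [(np.float64(-0.0027), [27.0, 23.0]), (np.float64(-0.0027), [23.5, 24.4]), (np.float64(-0.0027), [54.2, 12.6])]
[246.4 180.6 246.4 134.4] 46 [(np.float64(0.0153), [20.5, -15.5]), (np.float64(0.0153), [16.6, -16.5]), (np.float64(0.0153), [50.7, -8.2])]
[169.7   0.4 193.1 261.7] 262 [(np.float64(-0.0022), [28.7, -77.5]), (np.float64(-0.0022), [25.3, -82.1]), (np.float64(-0.0022), [55.1, -41.7])]
[243.1 116.9 244.6 176.9] 60 [(np.float64(-0.0063), [30.7, -17.9]), (np.float64(-0.0063), [27.4, -18.9]), (np.float64(-0.0063), [56.2, -9.5])]
[351.2  89.5 359.7   0.5] 89 [(np.float64(0.0009), [120.1, 81.6]), (np.float64(0.0009), [122.1, 86.4]), (np.float64(0.0009), [104.4, 44.2])]
[294.6 115.6 291.9 204.4] 89 [(np.float64(-0.0067), [16.4, 30.8]), (np.float64(-0.0067), [12.3, 32.6]), (np.float64(-0.0067), [48.5, 16.8])]
[277.8 136.9 277.3 205.6] 69 [(np.float64(-0.0104), [5.7, 15.5]), (np.float64(-0.0104), [0.9, 16.4]), (np.float64(-0.0104), [42.7, 8.5])]
[170.7  59.4 166.6  14.4] 45 [(np.float64(0.0023), [127.5, -81.5]), (np.float64(0.0023), [129.9, -86.3]), (np.float64(0.0023), [108.4, -43.8])]
[185.9 224.3 181.9 181.9] 43 [(np.float64(-0.0039), [-28.1, -81.5]), (np.float64(-0.0039), [-34.8, -86.4]), (np.float64(-0.0039), [24.5, -43.8])]
```

View pics/f_w3.png

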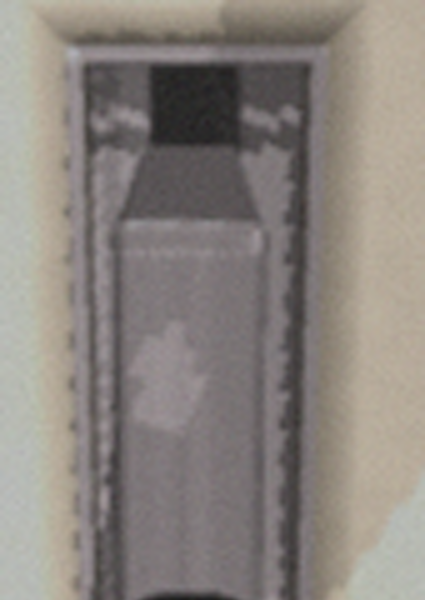

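>>> {"op": "step_arm", "data": {
  "rows": [0.063, 0.004, 0, 0, 0, 0, 0.063, 0.004, 0.1, 0, 0, 0, 0.063, 0.004, 0.2, 0, 0, 0, 0.063, 0.004, 0.25, 0, 0, 0, 0.063, 0.004, 0.25, 0, 0, 0, 0.063, 0.004, 0.25, 0, 0, 0]
}}

```text
time_s: 8.95
position: [0.5651, 0.0924, 0.4527]
eef_rot: [-1.822, -2.559, 0.0]
force: [0.1, 0.7, -4.3]
opening: 0.0135
```

```bash
python3 - <<'E'
from h import *
plan(.5669,.0926,.432,.335)
p=ctrl.read_camera("wrist")
crop(p,"pics/g_w.png",215,75,105,150,4)
p=ctrl.read_camera("scene");crop(p,"pics/g_sc.png",230,130,170,150,4)
E
```

```text
t 8.95 pos [0.5651 0.0924 0.4527] toolx [-0.327  0.945  0.   ] tooly [ 0.945  0.327 -0.   ] tilt [-0.0002  0.0001]
F [ 0.09  0.66 -4.26] T [-0.03 -0.08 -0.03] open 0.0135
shift units [-0.003  0.015  0.173] turn units [-0.    -0.    -0.004] dist 0.0208
```

View pics/g_w.png

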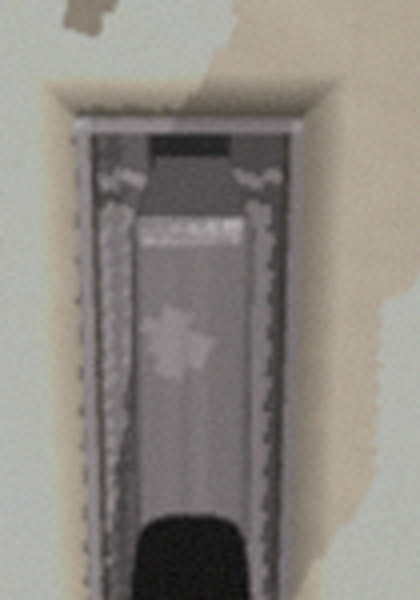

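View pics/g_sc.png

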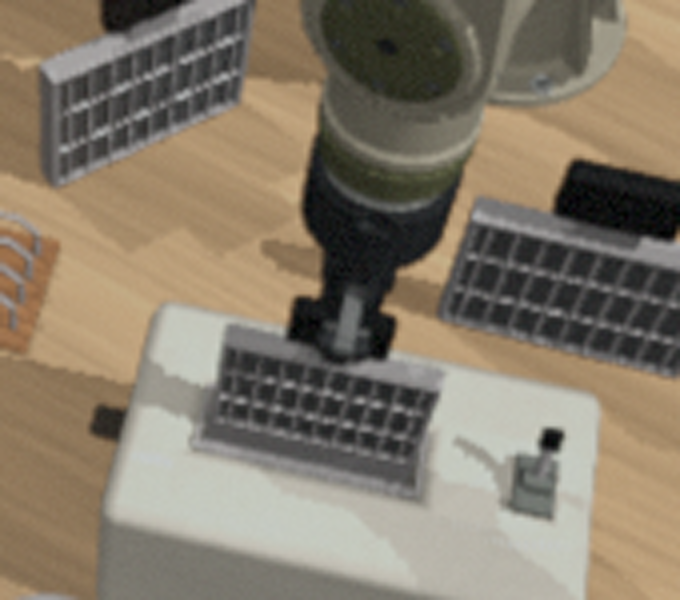

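>>> {"op": "step_arm", "data": {
  "rows": [0, 0, 0.06, 0, 0, 0, 0, 0, 0.14, 0, 0, 0, 0, 0, 0.14, 0, 0, 0]
}}

```text
time_s: 9.35
position: [0.5648, 0.0925, 0.434]
eef_rot: [-1.821, -2.557, 0.003]
force: [-0.4, 1.4, -3.1]
opening: 0.0135
```

>>> {"op": "step_arm", "data": {
  "rows": [0, 0, 0.03, 0, 0, 0, 0, 0, 0.06, 0, 0, 0, 0, 0, 0.08, 0, 0, 0, 0, 0, 0.08, 0, 0, 0]
}}

```text
time_s: 9.75
position: [0.5651, 0.0925, 0.4259]
eef_rot: [-1.822, -2.559, 0.0]
force: [-1.2, -0.2, -4.1]
opening: 0.0134
```

```bash
python3 - <<'E'
from h import *
plan(.5669,.0926,.428,.335)
E
```

```text
t 9.75 pos [0.5651 0.0925 0.4259] toolx [-0.327  0.945  0.   ] tooly [ 0.945  0.327 -0.001] tilt [-0.0006  0.0001]
F [-1.2  -0.17 -4.14] T [-0.02 -0.05  0.01] open 0.0134
shift units [-0.004  0.014 -0.018] turn units [-0.001 -0.001 -0.003] dist 0.0028
```

>>> {"op": "step_arm", "data": {
  "rows": [0, 0, 0.025, 0, 0, 0, 0, 0, 0.05, 0, 0, 0, 0, 0, 0.05, 0, 0, 0]
}}

```text
time_s: 10.05
position: [0.5651, 0.0925, 0.4198]
eef_rot: [-1.822, -2.559, 0.0]
force: [0.5, 0.5, -4.1]
opening: 0.0133
```

```bash
python3 - <<'E'
from h import *
plan(.5669,.0926,.428,.335)
E
```

```text
t 10.05 pos [0.5651 0.0925 0.4198] toolx [-0.327  0.945  0.   ] tooly [ 0.945  0.327 -0.001] tilt [-0.0006  0.0001]
F [ 0.5   0.52 -4.06] T [-0.01 -0.01 -0.  ] open 0.0133
shift units [-0.004  0.015 -0.068] turn units [-0.001 -0.001 -0.003] dist 0.0084
```

>>> {"op": "step_arm", "data": {
  "rows": [0, 0, 0.06, 0, 0, 0, 0, 0, 0.12, 0, 0, 0, 0, 0, 0.18, 0, 0, 0, 0, 0, 0.22, 0, 0, 0, 0, 0, 0.22, 0, 0, 0]
}}

```text
time_s: 10.55
position: [0.5649, 0.0925, 0.3927]
eef_rot: [-1.821, -2.558, 0.002]
force: [1.0, 0.8, -3.0]
opening: 0.0131
```

```bash
python3 - <<'E'
from h import *
plan(.5669,.0926,.355,.335)
E
```

```text
t 10.55 pos [0.5649 0.0925 0.3927] toolx [-0.327  0.945  0.001] tooly [ 0.945  0.327 -0.002] tilt [-0.0019  0.    ]
F [ 1.01  0.78 -3.04] T [0.02 0.05 0.05] open 0.0131
shift units [-0.005  0.017  0.314] turn units [-0.003 -0.001 -0.004] dist 0.0377
```

>>> {"op": "step_arm", "data": {
  "rows": [0, 0, 0.03, 0, 0, 0, 0, 0, 0.06, 0, 0, 0, 0, 0, 0.09, 0, 0, 0, 0, 0, 0.12, 0, 0, 0, 0, 0, 0.15, 0, 0, 0, 0, 0, 0.18, 0, 0, 0, 0, 0, 0.18, 0, 0, 0]
}}

```text
time_s: 11.25
position: [0.5652, 0.0926, 0.3727]
eef_rot: [1.822, 2.558, 0.001]
force: [-0.1, 1.1, 0.5]
opening: 0.0136
```

```bash
python3 - <<'E'
from h import *
plan(.5669,.0926,.355,.335)
E
```

```text
t 11.25 pos [0.5652 0.0926 0.3727] toolx [-0.327  0.945 -0.   ] tooly [0.945 0.327 0.001] tilt [0.0011 0.0002]
F [-0.11  1.09  0.5 ] T [ 0.02  0.16 -0.1 ] open 0.0136
shift units [-0.004  0.013  0.147] turn units [ 0.002  0.    -0.003] dist 0.0178
```

>>> {"op": "step_arm", "data": {
  "rows": [0, 0, 0.03, 0, 0, 0, 0, 0, 0.06, 0, 0, 0, 0, 0, 0.09, 0, 0, 0, 0, 0, 0.11, 0, 0, 0, 0, 0, 0.11, 0, 0, 0]
}}

```text
time_s: 11.75
position: [0.5653, 0.0925, 0.359]
eef_rot: [1.822, 2.559, 0.001]
force: [-0.7, 0.8, 2.3]
opening: 0.0136
```

```bash
python3 - <<'E'
from h import *
plan(.5669,.0926,.355,.335)
p=ctrl.read_camera("scene");crop(p,"pics/h_sc.png",230,130,170,150,4)
p=ctrl.read_camera("wrist");cv2.imwrite("pics/h_w.png",p["color"][:,:,::-1])
E
```

```text
t 11.75 pos [0.5653 0.0925 0.359 ] toolx [-0.327  0.945 -0.   ] tooly [0.945 0.327 0.001] tilt [0.0006 0.0002]
F [-0.72  0.81  2.33] T [0.12 0.06 0.02] open 0.0136
shift units [-0.004  0.013  0.034] turn units [ 0.001  0.    -0.003] dist 0.0043
```

View pics/h_sc.png

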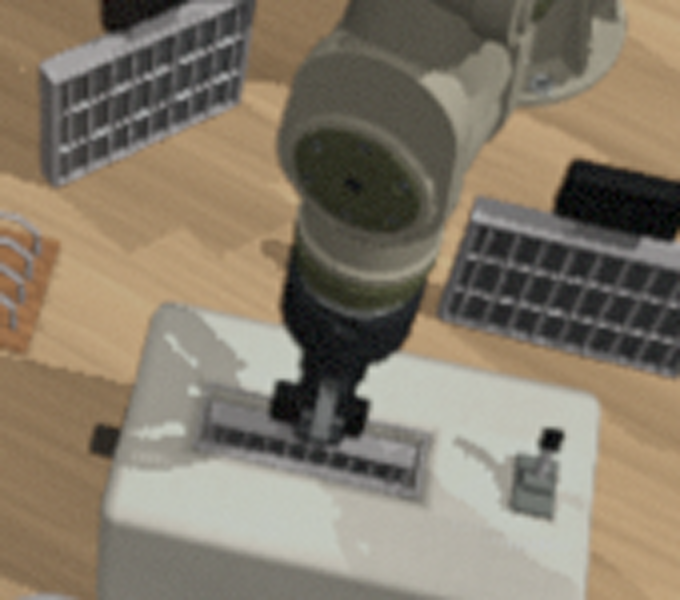

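View pics/h_w.png

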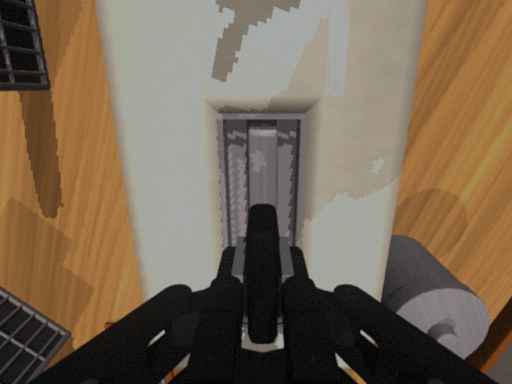

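>>> {"op": "step_arm", "data": {
  "rows": [0, 0, 0.015, 0, 0, 0, 0, 0, 0.03, 0, 0, 0, 0, 0, 0.03, 0, 0, 0]
}}

```text
time_s: 12.15
position: [0.5653, 0.0925, 0.3554]
eef_rot: [1.822, 2.559, 0.001]
force: [0.2, 1.4, 3.8]
opening: 0.0132
```

>>> {"op": "step_arm", "data": {
  "rows": [0, 0, 0.01, 0, 0, 0, 0, 0, 0.02, 0, 0, 0, 0, 0, 0.02, 0, 0, 0]
}}

```text
time_s: 12.45
position: [0.5652, 0.0926, 0.3553]
eef_rot: [1.821, 2.558, 0.003]
force: [-3.5, 0.9, 14.4]
opening: 0.0131
```

>>> {"op": "step_arm", "data": {
  "rows": [0, 0, 0.01, 0, 0, 0, 0, 0, 0.01, 0, 0, 0, 0, 0, 0.01, 0, 0, 0]
}}

```text
time_s: 12.75
position: [0.5651, 0.0926, 0.3553]
eef_rot: [1.82, 2.557, 0.004]
force: [-5.2, 1.5, 20.1]
opening: 0.0135
```

```bash
python3 - <<'E'
from h import *
plan(.5669,.0926,.355,.335)
p=ctrl.read_camera("scene");crop(p,"pics/i_sc.png",260,200,100,75,7)
E
```

```text
t 12.75 pos [0.5651 0.0926 0.3553] toolx [-0.327  0.945 -0.001] tooly [0.945 0.327 0.004] tilt [0.0037 0.0002]
F [-5.24  1.54 20.07] T [0.07 1.56 0.01] open 0.0135
shift units [-0.005  0.014  0.002] turn units [ 0.007  0.002 -0.003] dist 0.0018
```

View pics/i_sc.png

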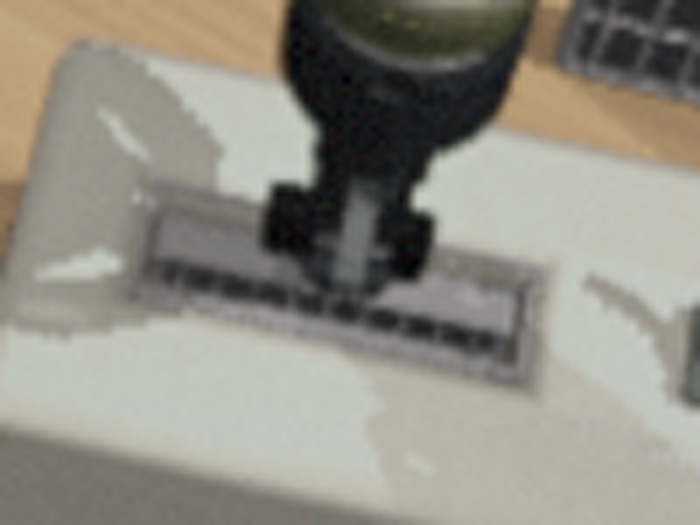

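>>> {"op": "step_arm", "data": {
  "rows": [0, 0, -0.012, 0, 0, 0, 0, 0, -0.012, 0, 0, 0]
}}

```text
time_s: 13.0
position: [0.5652, 0.0926, 0.3553]
eef_rot: [1.821, 2.558, 0.003]
force: [-3.5, 1.3, 12.6]
opening: 0.0131
```

>>> {"op": "step_arm", "data": {
  "rows": [0, 0, 0, 0, 0, 0, 0, 0, 0, 0, 0, 0, 0, 0, 0, 0, 0, 0, 0, 0, 0, 0, 0, 0, 0, 0, 0, 0, 0, 0],
  "jaw": 0
}}

```text
time_s: 13.5
position: [0.5652, 0.0924, 0.3529]
eef_rot: [-1.822, -2.558, 0.001]
force: [-0.5, 0.4, -1.2]
opening: 0.0426
```

```bash
python3 - <<'E'
from h import *
plan(.5669,.0926,.42,.335)
p=ctrl.read_camera("wrist");cv2.imwrite("pics/j_w.png",p["color"][:,:,::-1])
E
```

```text
t 13.5 pos [0.5652 0.0924 0.3529] toolx [-0.327  0.945  0.   ] tooly [ 0.945  0.327 -0.001] tilt [-0.0007 -0.0001]
F [-0.52  0.43 -1.17] T [-0.    0.04  0.03] open 0.0426
shift units [-0.003  0.014 -0.559] turn units [-0.001 -0.    -0.004] dist 0.0671
```

View pics/j_w.png

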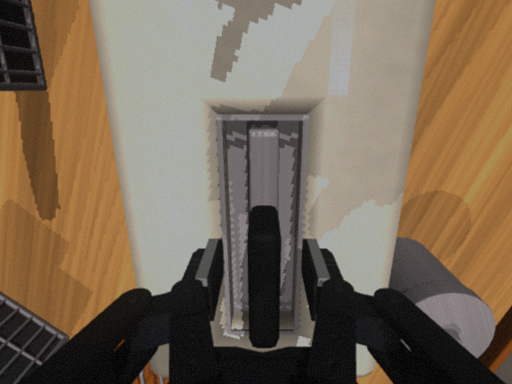

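>>> {"op": "step_arm", "data": {
  "rows": [0, 0, -0.2, 0, 0, 0, 0, 0, -0.5, 0, 0, 0, 0, 0, -0.8, 0, 0, 0, 0, 0, -0.8, 0, 0, 0],
  "jaw": 0
}}

```text
time_s: 13.95
position: [0.566, 0.0925, 0.4547]
eef_rot: [1.818, 2.553, 0.008]
force: [0.2, 0.7, -0.3]
opening: 0.0427
```

>>> {"op": "step_arm", "data": {
  "rows": [0.3, -0.2, 0, 0, 0, 0, 0.6, -0.4, 0, 0, 0, 0, 0.6, -0.6, 0, 0, 0, 0, 0.6, -0.6, 0, 0, 0, 0, 0.6, -0.6, 0, 0, 0, 0],
  "jaw": -1
}}

```text
time_s: 14.45
position: [0.4734, 0.137, 0.4492]
eef_rot: [1.822, 2.559, 0.001]
force: [0.2, -0.2, -0.2]
opening: 0.0001
```

```bash
python3 - <<'E'
from h import *
import pickle
p=ctrl.read_camera("wrist");cv2.imwrite("pics/k_w.png",p["color"][:,:,::-1])
s=ctrl.sense(); pickle.dump(({a:p[a] for a in("color","camera_matrix","R","t")},s),open("w3.pkl","wb"))
R=Ro.from_rotvec(s["eef_rot"]).as_matrix()
for d in ctrl.landmark_of(p,"defrost_tip"):
    P=ray(p,d["pixel"],.212);print(d["score"],d["pixel"],P,R.T@(P-s["position"]))
t=np.load("toaster.npy"); print(t)
from fit import world
for P in ([-.02,.11,.212],[-.055,.11,.37]): print(world(t,np.array([P])))
print(proj(p,world(t,np.array([[-.02,.11,.212],[0,-.03,.206],[-.02,.097,.173],[.02,.097,.173]]))))
plan(*world(t,np.array([[-.055,.11,.37]]))[0],.335)
E
```

```text
0.58 [346.5, 113.6] [0.50590021 0.22091292 0.212     ] [0.06898202 0.0574595  0.23717653]
[0.55702305 0.1209225  0.33513711]
toaster [0.55702305 0.1209225  0.33513711] 
 [[ 2.3  0.9]
 [-1.2  0.7]
 [-2.2 -0.6]
 [ 0.3 -1.8]
 [ 2.   1.4]
 [-2.8  0.4]
 [-2.  -2.2]
 [ 2.1 -0.9]
 [-1.2 -1.3]
 [ 0.  -1.2]
 [ 0.3 -0.5]
 [-0.8  1. ]
 [ 0.  -1.4]
 [ 0.8 -0.7]
 [ 1.1  0.6]
 [-1.2 -0.1]]
slot [0.56689001 0.09259155 0.165     ]
defoff [0.50195689 0.2182247  0.212     ]
defon [0.5397315  0.23138065 0.212     ]
top [[305.47222222 206.58333333]] [ 0.50708719 -0.23141844  0.149     ]
scene [[218.31578947 174.63157895]] [ 0.50526637 -0.23406701  0.131     ]
[ 0.48530148 -0.16770974  0.101     ]
[ 0.5230713  -0.29223921  0.101     ]
tin [0.771 0.028 0.   ]
plate [ 0.748 -0.246  0.   ]
jar [ 0.664 -0.455  0.   ]
lid [ 0.421 -0.478  0.   ]
bigA [0.296 0.18  0.15 ]
bigB [ 0.305 -0.188  0.15 ]
[[0.50195689 0.2182247  0.212     ]]
[[0.46890411 0.20671325 0.37      ]]
[[339.58841013 115.48815618]
 [347.41612083 282.53484738]
 [326.45335843 127.55460446]
 [375.0900109  127.44283743]]
t 14.55 pos [0.4743 0.1368 0.4491] toolx [-0.327  0.945 -0.   ] tooly [0.945 0.327 0.   ] tilt [0.0004 0.0001]
F [-0.71  0.58  0.29] T [-0.02  0.    0.04] open 0.0
shift units [0.565 0.147 0.659] turn units [ 0.001  0.    -0.004] dist 0.1057
```

View pics/k_w.png

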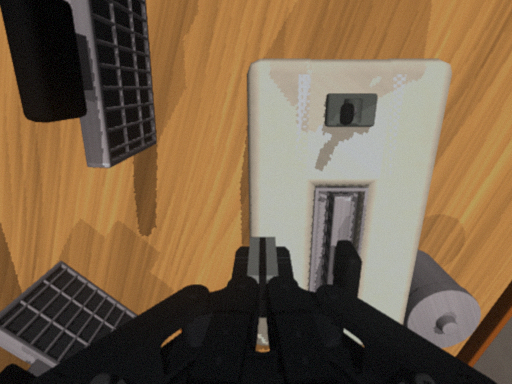

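>>> {"op": "step_arm", "data": {
  "rows": [0.35, 0.1, 0, 0, 0, 0, 0.565, 0.1, 0.1, 0, 0, 0, 0.565, 0.1, 0.4, 0, 0, 0, 0.565, 0.1, 0.64, 0, 0, 0, 0.565, 0.1, 0.64, 0, 0, 0, 0.565, 0.1, 0.64, 0, 0, 0]
}}

```text
time_s: 15.15
position: [0.4634, 0.2048, 0.3724]
eef_rot: [-1.823, -2.558, 0.002]
force: [0.5, -0.2, 0.5]
opening: -0.0002
```

```bash
python3 - <<'E'
from h import *
p=ctrl.read_camera("wrist");cv2.imwrite("pics/l_w.png",p["color"][:,:,::-1])
p=ctrl.read_camera("scene");crop(p,"pics/l_s.png",290,170,130,100,6)
plan(.5161,.2231,.37,.335)
E
```

```text
t 15.25 pos [0.4638 0.2049 0.3741] toolx [-0.326  0.945 -0.   ] tooly [0.945 0.326 0.002] tilt [0.0023 0.0007]
F [0.14 0.01 0.13] T [ 0.    0.02 -0.06] open 0.0002
shift units [0.001 0.461 0.035] turn units [ 0.005  0.    -0.005] dist 0.0555
```

View pics/l_w.png

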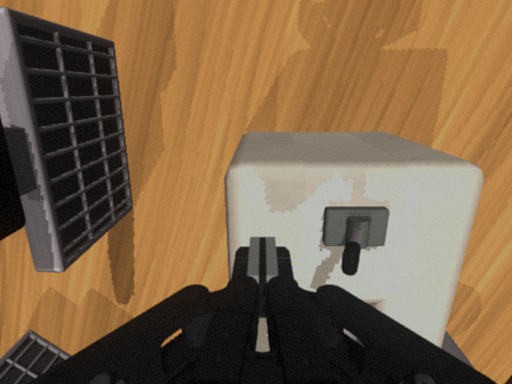

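View pics/l_s.png

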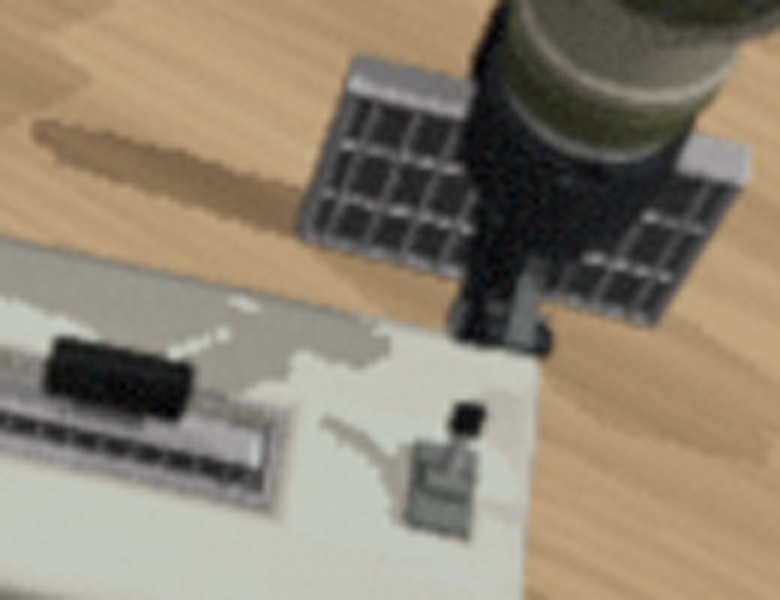

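>>> {"op": "step_arm", "data": {
  "rows": [0, 0.06, 0, 0, 0, 0, 0, 0.12, 0, 0, 0, 0, 0, 0.18, 0, 0, 0, 0, 0, 0.24, 0, 0, 0, 0, 0, 0.3, 0, 0, 0, 0, 0, 0.35, 0, 0, 0, 0, 0, 0.35, 0, 0, 0, 0]
}}

```text
time_s: 15.95
position: [0.5033, 0.219, 0.3724]
eef_rot: [1.822, 2.559, 0.001]
force: [-0.1, -0.6, -0.2]
opening: 0.0001
```

```bash
python3 - <<'E'
from h import *
p=ctrl.read_camera("wrist");cv2.imwrite("pics/m_w.png",p["color"][:,:,::-1])
p=ctrl.read_camera("scene");crop(p,"pics/m_s.png",290,170,130,100,6)
plan(.5161,.2231,.37,.335)
E
```

```text
t 16.05 pos [0.5028 0.2189 0.3723] toolx [-0.327  0.945  0.   ] tooly [0.945 0.327 0.   ] tilt [0.0004 0.0002]
F [ 0.52 -0.76  0.72] T [-0.04 -0.    0.01] open -0.0002
shift units [-0.003  0.116  0.019] turn units [ 0.001 -0.    -0.003] dist 0.0141
```

View pics/m_w.png

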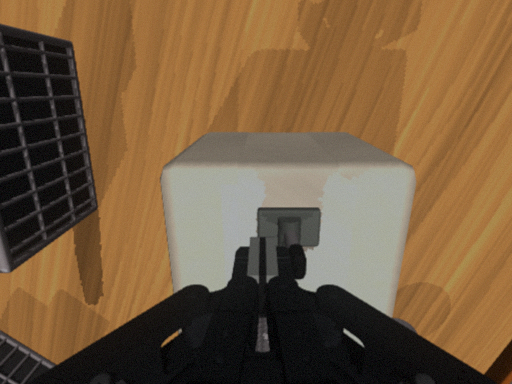

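View pics/m_s.png

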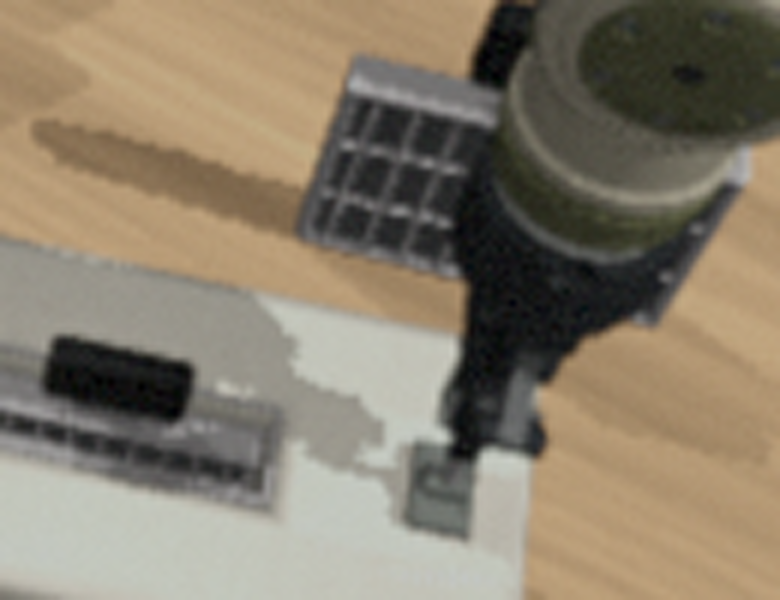

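>>> {"op": "step_arm", "data": {
  "rows": [0, 0.04, 0, 0, 0, 0, 0, 0.08, 0, 0, 0, 0, 0, 0.12, 0, 0, 0, 0, 0, 0.14, 0, 0, 0, 0, 0, 0.14, 0, 0, 0, 0]
}}

```text
time_s: 16.55
position: [0.5187, 0.2243, 0.3723]
eef_rot: [-1.822, -2.559, 0.0]
force: [-1.0, -1.6, 0.3]
opening: -0.0005
```

```bash
python3 - <<'E'
from h import *
p=ctrl.read_camera("wrist");cv2.imwrite("pics/n_w.png",p["color"][:,:,::-1])
p=ctrl.read_camera("scene");crop(p,"pics/n_s.png",290,170,130,100,6)
plan(.5161,.2231,.37,.335)
E
```

```text
t 16.65 pos [0.5187 0.2243 0.3727] toolx [-0.327  0.945  0.   ] tooly [0.945 0.327 0.001] tilt [0.001  0.0004]
F [-1.06 -0.04 -0.02] T [-0.06  0.19 -0.06] open 0.0002
shift units [-0.003 -0.024  0.022] turn units [ 0.002 -0.    -0.004] dist 0.0039
```

View pics/n_w.png

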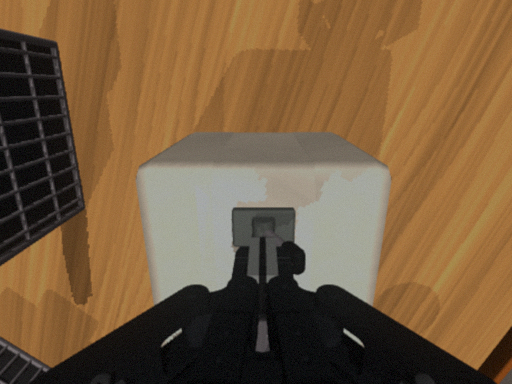

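View pics/n_s.png

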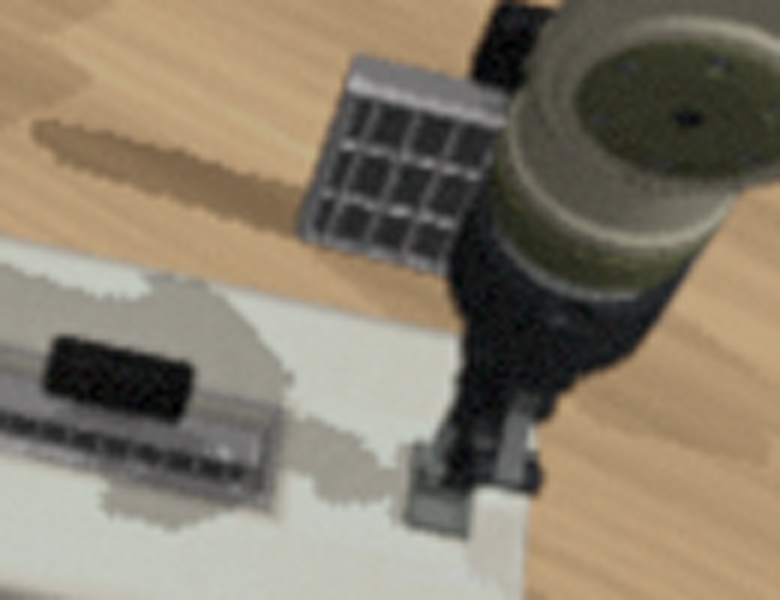

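>>> {"op": "step_arm", "data": {
  "rows": [0, 0.02, 0, 0, 0, 0, 0, 0.035, 0, 0, 0, 0, 0, 0.035, 0, 0, 0, 0]
}}

```text
time_s: 16.95
position: [0.521, 0.2252, 0.3725]
eef_rot: [-1.821, -2.557, 0.005]
force: [-6.7, -3.0, 3.0]
opening: -0.0002
```

```bash
python3 - <<'E'
from h import *
p=ctrl.read_camera("wrist");cv2.imwrite("pics/o_w.png",p["color"][:,:,::-1])
plan(.5161,.2231,.37,.335)
E
```

```text
t 17.0 pos [0.521  0.2252 0.3725] toolx [-0.327  0.945 -0.   ] tooly [ 0.945  0.327 -0.004] tilt [-0.0036 -0.0014]
F [-7.47 -3.02  3.34] T [-0.57  1.49  0.02] open -0.0003
shift units [-0.003 -0.044  0.021] turn units [-0.007  0.    -0.003] dist 0.0059
```

View pics/o_w.png

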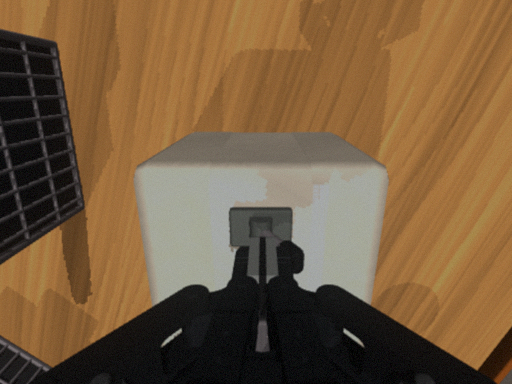

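>>> {"op": "step_arm", "data": {
  "rows": [0, -0.1, 0, 0, 0, 0, 0, -0.35, 0, 0, 0, 0, 0, -0.5, -0.2, 0, 0, 0, 0, -0.5, -0.6, 0, 0, 0, 0, -0.5, -0.9, 0, 0, 0, 0, -0.5, -0.9, 0, 0, 0]
}}

```text
time_s: 17.6
position: [0.4665, 0.2062, 0.4867]
eef_rot: [1.818, 2.553, 0.014]
force: [0.4, 0.1, -0.5]
opening: -0.0001
```

>>> {"op": "step_arm", "data": {
  "rows": [0.8, -0.4, 0, 0, 0, 0, 0.8, -0.4, 0, 0, 0, 0, 0.8, -0.4, 0, 0, 0, 0, 0.8, -0.4, 0, 0, 0, 0]
}}

```text
time_s: 18.0
position: [0.388, 0.282, 0.4808]
eef_rot: [1.818, 2.561, 0.002]
force: [-0.2, -0.9, -0.1]
opening: 0.0001
```

```bash
python3 - <<'E'
from h import *
plan(.5161,.2231,.37,.335)
p=ctrl.read_camera("top");cv2.imwrite("pics/p_top.png",p["color"][:,:,::-1])
p=ctrl.read_camera("scene");crop(p,"pics/p_s.png",220,190,190,130,4)
from fit import world
t=np.load("toaster.npy")
print("exp off/on/grip px",proj(p,world(t,np.array([[-.02,.11,.212],[.02,.11,.212],[0,-.03,.206]]))).round(1))
for q in ("defrost_tip","cage_grip"):
    print(q,[(d["score"],d["pixel"]) for d in ctrl.landmark_of(p,q)])
E
```

```text
t 18.0 pos [0.388  0.282  0.4808] toolx [-0.33   0.944  0.   ] tooly [0.944 0.33  0.002] tilt [0.0014 0.0007]
F [-0.16 -0.85 -0.06] T [ 0.03  0.   -0.01] open 0.0001
shift units [-0.816  0.844  0.924] turn units [ 0.003 -0.     0.003] dist 0.1793
toaster [0.55702305 0.1209225  0.33513711] 
 [[ 2.3  0.9]
 [-1.2  0.7]
 [-2.2 -0.6]
 [ 0.3 -1.8]
 [ 2.   1.4]
 [-2.8  0.4]
 [-2.  -2.2]
 [ 2.1 -0.9]
 [-1.2 -1.3]
 [ 0.  -1.2]
 [ 0.3 -0.5]
 [-0.8  1. ]
 [ 0.  -1.4]
 [ 0.8 -0.7]
 [ 1.1  0.6]
 [-1.2 -0.1]]
slot [0.56689001 0.09259155 0.165     ]
defoff [0.50195689 0.2182247  0.212     ]
defon [0.5397315  0.23138065 0.212     ]
top [[305.47222222 206.58333333]] [ 0.50708719 -0.23141844  0.149     ]
scene [[218.31578947 174.63157895]] [ 0.50526637 -0.23406701  0.131     ]
[ 0.48530148 -0.16770974  0.101     ]
[ 0.5230713  -0.29223921  0.101     ]
tin [0.771 0.028 0.   ]
plate [ 0.748 -0.246  0.   ]
jar [ 0.664 -0.455  0.   ]
lid [ 0.421 -0.478  0.   ]
bigA [0.296 0.18  0.15 ]
bigB [ 0.305 -0.188  0.15 ]
exp off/on/grip px [[368.5 236.4]
 [367.2 250.9]
 [309.8 231.9]]
defrost_tip [(0.53, [369.2, 249.4])]
cage_grip [(0.93, [311.6, 230.8]), (0.81, [388.0, 181.1])]
```

View pics/p_s.png

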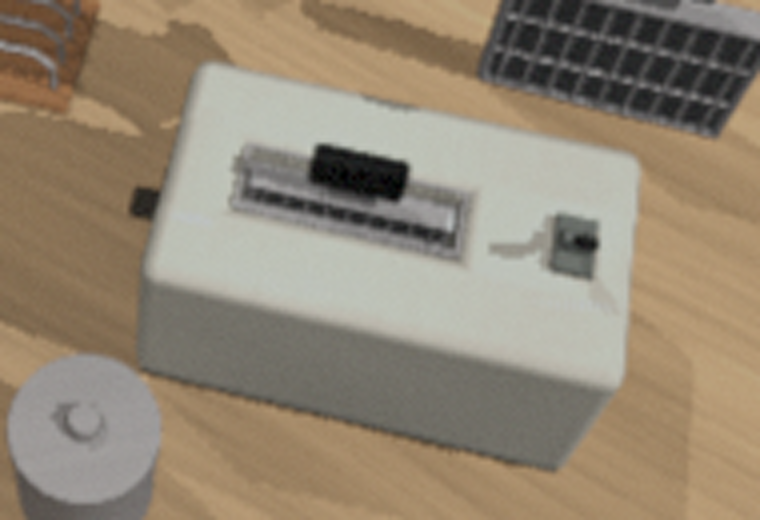

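View pics/p_top.png

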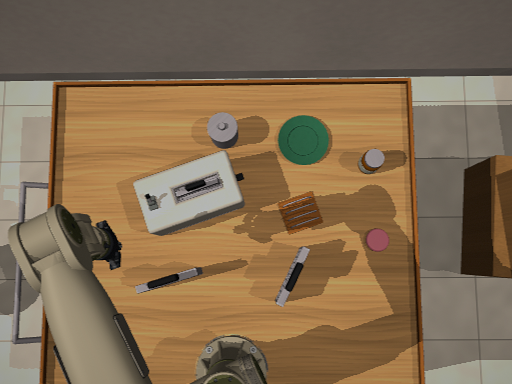

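>>> {"op": "step_arm", "data": {
  "rows": [-1, 0.9, 0, 0, 0, 0, -1, 0.9, 0, 0, 0, 0, -1, 0.9, 0, 0, 0, 0, -1, 0.9, 0, 0, 0, 0, -1, 0.9, 0, 0, 0, 0, -1, 0.9, 0, 0, 0, 0]
}}

```text
time_s: 18.8
position: [0.5301, 0.2023, 0.4801]
eef_rot: [-1.824, -2.557, 0.001]
force: [-0.8, 0.7, 0.1]
opening: -0.0002
```

```bash
python3 - <<'E'
from h import *
plan(.5161,.2231,.37,.335)
p=ctrl.read_camera("wrist");cv2.imwrite("pics/q_w.png",p["color"][:,:,::-1])
from fit import world
t=np.load("toaster.npy")
for j in (0,.5,.8,.9,1.0):
    a=j-.5; P=[.042*np.sin(a),.11,.175+.042*np.cos(a)]; print(j,proj(p,world(t,np.array([P]))).round(1))
print("base",proj(p,world(t,np.array([[-.02,.097,.173],[.02,.097,.173],[-.02,.123,.173],[.02,.123,.173]]))).round(1))
print([(d["score"],d["pixel"]) for d in ctrl.landmark_of(p,"defrost_tip")])
c=proj(p,world(t,np.array([[0,.11,.19]])))[0].astype(int);print(c)
crop(p,"pics/q_c.png",max(c[0]-40,0),max(c[1]-40,0),80,80,7)
E
```

```text
t 18.8 pos [0.5301 0.2023 0.4801] toolx [-0.326  0.945  0.001] tooly [ 0.945  0.326 -0.001] tilt [-0.0014  0.0001]
F [-0.85  0.68  0.11] T [0.03 0.04 0.04] open -0.0002
shift units [ 0.201 -0.053  0.918] turn units [-0.003 -0.001 -0.006] dist 0.1129
toaster [0.55702305 0.1209225  0.33513711] 
 [[ 2.3  0.9]
 [-1.2  0.7]
 [-2.2 -0.6]
 [ 0.3 -1.8]
 [ 2.   1.4]
 [-2.8  0.4]
 [-2.  -2.2]
 [ 2.1 -0.9]
 [-1.2 -1.3]
 [ 0.  -1.2]
 [ 0.3 -0.5]
 [-0.8  1. ]
 [ 0.  -1.4]
 [ 0.8 -0.7]
 [ 1.1  0.6]
 [-1.2 -0.1]]
slot [0.56689001 0.09259155 0.165     ]
defoff [0.50195689 0.2182247  0.212     ]
defon [0.5397315  0.23138065 0.212     ]
top [[305.47222222 206.58333333]] [ 0.50708719 -0.23141844  0.149     ]
scene [[218.31578947 174.63157895]] [ 0.50526637 -0.23406701  0.131     ]
[ 0.48530148 -0.16770974  0.101     ]
[ 0.5230713  -0.29223921  0.101     ]
tin [0.771 0.028 0.   ]
plate [ 0.748 -0.246  0.   ]
jar [ 0.664 -0.455  0.   ]
lid [ 0.421 -0.478  0.   ]
bigA [0.296 0.18  0.15 ]
bigB [ 0.305 -0.188  0.15 ]
0 [[236. 166.]]
0.5 [[260.2 167.4]]
0.8 [[275.4 166.8]]
0.9 [[280.1 166.4]]
1.0 [[284.5 165.8]]
base [[240.  169. ]
 [281.3 168.9]
 [239.2 142.2]
 [281.7 142.1]]
[(0.67, [282.9, 164.4])]
[260 159]
```

View pics/q_c.png

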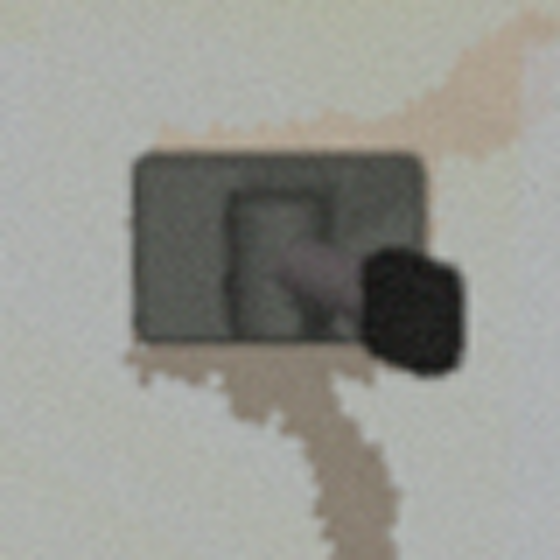

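View pics/q_w.png

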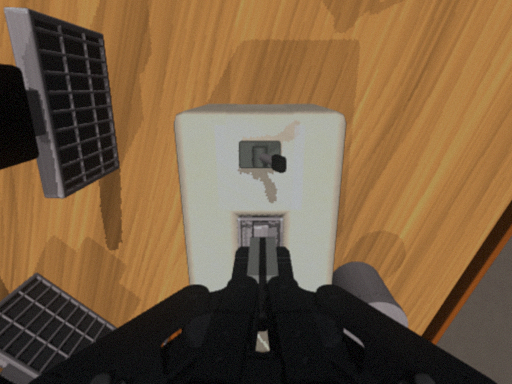

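>>> {"op": "step_arm", "data": {
  "rows": [0, 0, -0.2, 0, 0, 0, 0, 0, -0.2, 0, 0, 0, 0, 0, -0.2, 0, 0, 0]
}}

```text
time_s: 19.2
position: [0.5292, 0.2037, 0.5055]
eef_rot: [1.819, 2.559, 0.003]
force: [0.3, -0.4, 0.4]
opening: 0.0001
```

```bash
python3 - <<'E'
from h import *
s=ctrl.sense();print(s["time_s"],s["position"],s["force"])
print(ctrl.sign_off())
E
```

```text
19.2 [0.52923156 0.20373403 0.50547791] [ 0.2815704  -0.37999047  0.3675697 ]
the job is handed in; nothing more can be done
None
```

The cage is fully down in the toaster and released, defrost is switched on, and I handed the job in at 19.2 s; no verdict was reported.

- **Cage:** I took the smallest cage, the one in the rack, by its grip. It went past the lips without touching them and carried the carriage down to the hard stop. It stopped at TCP height 0.3553 m against 0.355 m expected. The highest wrist force I read while pressing was about 20 N, or about 23 N on the toaster once the cage's weight is added.
- **Defrost:** I pushed the toggle away from the robot until the force rose to about 8 N at its stop. Two later pictures put it on: the close-up from above reads about 0.96 rad. The scene camera reads lower, about 0.9 rad, but still past 0.8.
- **Last checks:** The scene picture shows the cage standing in the slot with its grip within 2 pixels of where it should be. The jar, tin, plate and jam lid look unmoved in the top view by eye. The arm stood clear with no contact force.

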